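Set the toys back on the pull-out tray as a little street

ROBOT

A 6-joint arm with a two-finger parallel gripper is mounted at the origin on the work surface. World frame = base frame: x ahead of the robot, y to its left, z up, the work surface at z = 0. Lengths are in m, angles in rad, forces in N, time in s.
With the tool pointing down it reaches from about 0.3 to 0.875 m from the base axis. Payload 6.4 kg.
Tool frame: the origin (TCP) lies at the very end of the fingers, on their centre line; the grasp point (between the pads) lies 19 mm behind it; x points along the fingers, z is the direction in which the jaws open and shut, and the axes are right-handed (so a half turn about x gives the same grasp; the last joint's range is limited). The gripper opens to 88 mm and grips with 3 to 60 N. Pads are 18 mm wide; open, the fingers measure 123 mm over their backs; the gripper's body (75 mm by 187 mm) begins 45 mm behind the grasp point.
Start: joints at [0.908, 0.181, 1.607, -0, 1.354, -0.206], TCP at [0.254, 0.516, 0.239] pointing down, gripper open.
Joint ranges: [-2.99, 2.99], [-0.89, 2.07], [0.3, 2.58], [-1.14, 4.28], [0, 2.63], [-3.12, 3.12]. Speed limits (rad/s): [2.57, 2.57, 3.01, 3.14, 3.14, 3.14].

INTERFACE

Orientations are given as a rotation vector (axis times angle).
In Python, from workcell import bot gives the robot as it stands.
- The arm moves only by the tool play_rows, never from a script. Its argument "targets" is a list of rows, each an object of numbers: "x", "y", "z": the shift along the tool's x, y, z in m; "ax", "ay", "az": the turn, a rotation vector about the tool's x, y, z in degrees; "grip": the opening, from 0 (shut) to 1 (fully open). A call has exactly 5 rows; each row shifts and turns the commanded pose from where the row before left it, along the tool's axes as they then stand; what a row does not reach is not made up. A row lasts 1/8 s, in which the tool goes at most 62.5 mm and 10.7 degrees, less where a joint would pass 70% of its speed; a pose out of reach is approached as far as the arm can. A call with a gripper value outside its range is refused whole. The fingers move at their own pace and stop on an object; "force" is the grip in N (left out, the last holds). Time passes only in rows, so rows that do not move let the fingers close, or fill a call up. It gives the time, the measured TCP pose, the force and the opening at its end, in the units of the state.
- bot.state(): the state, without advancing time (a new reading comes with each control period).
- bot.read_camera(name): name is "scene" or "top"; returns a dict with "color" (480x640x3 uint8, blue, green, red), "fx", "fy", "cx", "cy" (pixels), "k1" (the pictures are not rectified: a ray, as slopes to the right and down, at radius r is drawn at 1 + k1 r^2 times it, then the intrinsics apply), "xyz" and "orientation" of the camera in the world. Camera axes: x right, y up, looking along -z (the intrinsics and any distortion apply to the point x, -y, -z); pixel columns grow to the right and rows downward; lengths in m; the calibration is good to about 2 mm. A picture is of the moment at which its call begins. There is no depth.
- bot.hand_in(): hands the job in, once; it reports no verdict.
Trained networks look in a picture, given as the dict that the camera call returned (one of the last four; its "shot" number tells which), for a name from the list of things; names that differ only in an ending like _2 or _b are one class to them, and where a whole thing is asked for, a point or a joint stands for the part that bears it (a point fixed in the world has none). Each returns a list of dicts, best first, with "score" (0 to 1); they miss things now and then, are a little off and sometimes report something else, mostly with a low value. They report only what shows in the picture. A call takes as long as a camera call.
- bot.spot_in(picture, query): "at" ([x, y, z] in m, in the coordinates of the camera as it stood for that picture, good to about 4 mm: the middle of the surface that is visible of it).
- bot.masks_of(picture, query): "mask" (480x640 bool, what is visible of it).
The state is a dict: "clock": time; "qpos": joint angles; "joint_vel": joint speeds; "joint_efforts": joint torques, N m; "ee_pos": TCP position; "eef_rot": TCP orientation; "ft_force": force on the tool from outside, world axes, zero at the start; "ft_torque": the same for the moment, N m; "grip_width": finger opening in m.
Only numpy, scipy, OpenCV 4.12 (cv2) and the standard library are available. Lean on these libraries where they do the work, as an engineer would, in place of code of your own. Each camera call takes 0.05 s, during which the arm holds its last target.

TASK

Lay the toys out on the pull-out tray: park the wooden push car midway between the bead jar and the wooden house, lengthwise from the tray's front edge to the shelf, and stand the pink toy camera squarely straight behind the car (on the shelf side) with a gap of about 3 cm. Stand the toy tree centrally in front of the house, on the door side, with a gap of about 3 cm, and set the rabbit bell upright in the middle of the jar's lid. Leave the jar, the house and the other toys where they are.

Things in the scene. Friction and masses are not known exactly. Their poses are not given: they have to be found in the camera images.
- tray: Fixed cherry wood tray, 320 mm deep (x), 340 mm wide (y), deck top 8 mm above the table, 6 mm wide lip rising to 14 mm. Pulled out of a shelf 100 mm high whose face is 230 mm beyond its centre. Origin: centre of the underside, at table height; x points back to the shelf, -x to the front edge (robot side). Jar and house stand on it at x = 0, y = 115 and -115 mm, either way round.
- jar: Loose glass jar of beads on the tray, radius 36 mm (41 mm at the latch), 90 mm high to its flat round metal lid, 68 mm across, which stays shut; small latch on one side and hinge on the other. About 0.6 kg. Origin: centre of the underside, z up.
- house: Loose solid wooden toy house on the tray, squared to it: walls 70 x 70 mm, about 100 mm high to the ridge; pitched dark roof, ridge along x, eaves 76 mm (x) by 80 mm (y) overall; dark door on the -x wall, facing the tray's front edge. About 0.6 kg. Origin: centre of the underside, z up.
- car: Loose wooden push car on the table, 90 mm long (x), 46 mm wide over the wheels (y), 58 mm high: body 44 mm wide from 10 to 34 mm height, cabin 36 mm wide above it, 6 mm towards +x; dark wheels that do not turn. Either end may face the shelf. 100 to 200 g. Origin: centre of the underside (wheel bottoms), z up.
- camera: Loose pink toy camera standing on the table: body 30 mm thick (x), 64 mm wide (y), 46 mm high, 52 mm with viewfinder; flat-faced white lens 28 mm across, centre 23 mm high, sticks 8 mm out of the -x face: 38 mm from lens face (x = -23 mm) to back (x = 15 mm). 60 to 130 g. Origin: centre of the body's underside, z up.
- bell: Loose white ceramic rabbit bell standing on its rim: rim 46 mm across, straight round waist 34 mm across from 12 to 36 mm height, round head and two ears above to 68 mm. 70 to 140 g. Starts on the table. Origin: centre of the underside, z up.
- tree: Loose wooden toy tree, 80 mm high: dark disc foot 42 mm across and 8 mm thick, thin trunk, pale round crown 38 mm across with straight sides from 40 to 66 mm height. 60 to 130 g. Starts on the table. Origin: centre of the underside, z up.
- ring: Bystander: loose flat wooden stacking ring, 68 mm across, 28 mm hole, 20 mm high, on the table. Not to be moved. Origin: centre of the underside.
- beaker: Bystander: loose open white plastic beaker, 60 mm across the rim, 55 mm high, on the table. Not to be moved. Origin: centre of the underside.
- arch: Bystander: loose wooden arch block, 26 mm (x) by 70 mm (y), 54 mm high, on the table. Not to be moved. Origin: centre of the underside.

How it is judged:
At the end, for the whole second after the job is handed in: Upright, at rest: car 15 mm from midway jar-house per tray axis, lengthwise within 0.25 rad; camera square, 79-114 mm behind the car (origins), 22 mm from the tray's centre line; tree 71-101 mm before the house, 15 mm off its axis. Bell on the lid, 12 mm from centre (x of car in the frame of tray between -0.015 and 0.015 m and y of car in the frame of tray between -0.015 and 0.015 m and angle between the x axis of each of car, camera and the x axis of tray, either way round below 0.25 rad and z of each of car, camera, tree in the frame of tray below 0.014 m and angle between each of car, camera, tree, bell's own z axis and vertical below 0.1 rad and linear speed of each of car, camera, tree, bell below 0.02 m/s and horizontal distance between camera and car between 0.079 and 0.114 m and x of camera in the frame of tray above 0.055 m and y of camera in the frame of tray between -0.022 and 0.022 m and x of tree in the frame of house between -0.101 and -0.071 m and y of tree in the frame of house between -0.015 and 0.015 m and horizontal distance between bell and jar below 0.012 m and z of bell in the frame of jar between 0.085 and 0.096 m); the robot touches nothing.
It fails at once if the jar is moved more than 12 mm from where it stood (distance of jar from where it was at the start of the episode above 0.012 m).
It fails at once if the house is moved more than 12 mm from where it stood (distance of house from where it was at the start of the episode above 0.012 m).
It fails at once if the ring is moved more than 20 mm from where it stood (distance of ring from where it was at the start of the episode above 0.02 m).
It fails at once if the beaker is moved more than 20 mm from where it stood (distance of beaker from where it was at the start of the episode above 0.02 m).
It fails at once if the arch is moved more than 20 mm from where it stood (distance of arch from where it was at the start of the episode above 0.02 m).
It also fails if it takes over 115 s, if anything falls off the work surface, if the arm or the gripper's body presses on something with over 40 N, if the wrist force passes 120 N, or if a joint passes its speed limit or range.

## Working session

There is one attempt and no reset: what is moved stays moved. The work goes in short steps, Python scripts to look and compute and a tool call to move; the robot and the scene stay as the last step left them, time stands still between calls to the robot, and variables do not carry over. Pictures are saved under pics/ and viewed, and the job is handed in when it is done.

Besides the shell and the picture viewer there is one more tool, called after "Call:" in YAML: its name, and indented under it one key for each argument. play_rows: Moves the arm, as the interface text tells. Its arguments: {"type":"object","properties":{"targets":{"type":"array"},"force":{"type":"number"}},"required":["targets"]}

```bash
ls; mkdir -p pics
cat > h.py <<'E'
import numpy as np, cv2
from scipy.spatial.transform import Rotation as R
from workcell import bot
def Rm(o):
    o=np.array(o,float)
    return o if o.shape==(3,3) else (R.from_rotvec(o).as_matrix() if o.size==3 else R.from_quat(o).as_matrix())
def toworld(p,at): return Rm(p["orientation"])@np.array(at)+np.array(p["xyz"])
def rays(p,uv):
    uv=np.array(uv,float).reshape(-1,2)
    d=np.c_[(uv[:,0]-p["cx"])/p["fx"],(uv[:,1]-p["cy"])/p["fy"]]
    u=d.copy()
    for _ in range(30): u=d/(1+p["k1"]*(u**2).sum(1,keepdims=True))
    return np.c_[u[:,0],-u[:,1],-np.ones(len(u))]@Rm(p["orientation"]).T
def onplane(p,uv,z):
    r=rays(p,uv); c=np.array(p["xyz"]); return c+r*((z-c[2])/r[:,2])[:,None]
def proj(p,X):
    c=(np.array(X,float).reshape(-1,3)-np.array(p["xyz"]))@Rm(p["orientation"])
    s=np.c_[c[:,0]/-c[:,2],-c[:,1]/-c[:,2]]
    s=s*(1+p["k1"]*(s**2).sum(1,keepdims=True))
    return np.c_[s[:,0]*p["fx"]+p["cx"],s[:,1]*p["fy"]+p["cy"]]
E
python3 - <<'E'
from h import *
print(bot.state())
for n in("scene","top"):
    p=bot.read_camera(n); cv2.imwrite(f"pics/{n}0.png",p["color"])
    print({k:v for k,v in p.items() if k!="color"})
    for q in "tray jar house car camera bell tree ring beaker arch".split():
        for r in bot.spot_in(p,q)[:2]: print(n,q,round(r["score"],2),np.round(toworld(p,r["at"]),3))
E
```

```text
pics
{'clock': 0.0, 'qpos': array([ 9.07737427e-01,  1.81524650e-01,  1.60798300e+00,  7.27165239e-06,
        1.35382428e+00, -2.06306978e-01]), 'joint_vel': array([-1.20093136e-03,  1.44134831e-04, -9.46342638e-04,  1.47885237e-03,
        6.41733894e-05,  1.19401765e-03]), 'joint_efforts': array([-5.72356294e-04, -4.33878136e+01, -3.41844034e+01,  7.01708556e-02,
        3.89362243e-02, -1.59645160e-04]), 'ee_pos': array([0.25324588, 0.51563425, 0.23783145]), 'eef_rot': array([-0.86721505,  1.39299106,  0.86624628]), 'ft_force': array([0.86932529, 0.34958872, 0.19401527]), 'ft_torque': array([-0.01250501,  0.00339123, -0.04882611]), 'grip_width': 0.08823200227034687}
{'fx': 540.5562583367323, 'fy': 540.5562583367323, 'cx': 323.85030671597355, 'cy': 238.72169102963863, 'k1': -0.08558060541480669, 'xyz': array([ 1.0730731 , -0.76612232,  0.85841139]), 'orientation': array([0.83419912, 0.2520174 , 0.60031376]), 'shot': 1}
scene tray 0.64 [ 0.46  -0.418  0.015]
scene jar 0.6 [ 0.57  -0.158  0.081]
scene house 0.79 [0.555 0.062 0.071]
scene car 0.69 [0.462 0.371 0.027]
scene camera 0.7
[... 274 characters left out ...]
0.261 0.034]
scene arch 0.63 [0.41  0.264 0.04 ]
{'fx': 562.1795701291755, 'fy': 562.1795701291755, 'cx': 327.83550649795075, 'cy': 239.26490344508557, 'k1': 0.05149742863757981, 'xyz': array([0.34283278, 0.00516284, 1.18649016]), 'orientation': array([ 0.13726375, -0.13078017, -1.55937886]), 'shot': 2}
top tray 0.9 [ 0.783 -0.025  0.033]
top jar 0.65 [ 0.545 -0.131  0.103]
top house 0.22 [ 0.782 -0.022  0.034]
top camera 0.76 [ 0.413 -0.28   0.048]
top camera 0.52 [0.658 0.278 0.027]
top bell 0.54 [0.525 0.283 0.033]
top tree 0.62 [ 0.513 -0.284  0.07 ]
top ring 0.94 [ 0.456 -0.414  0.02 ]
top beaker 0.6 [0.657 0.277 0.029]
top arch 0.75 [0.402 0.274 0.058]
top arch 0.28 [0.659 0.277 0.027]
```

View pics/scene0.png

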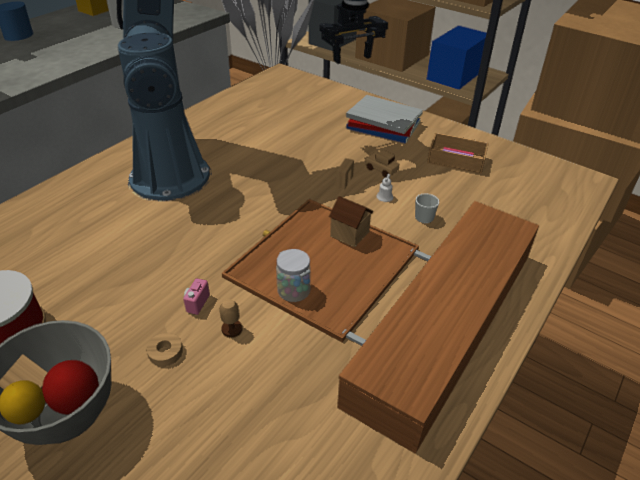

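View pics/top0.png

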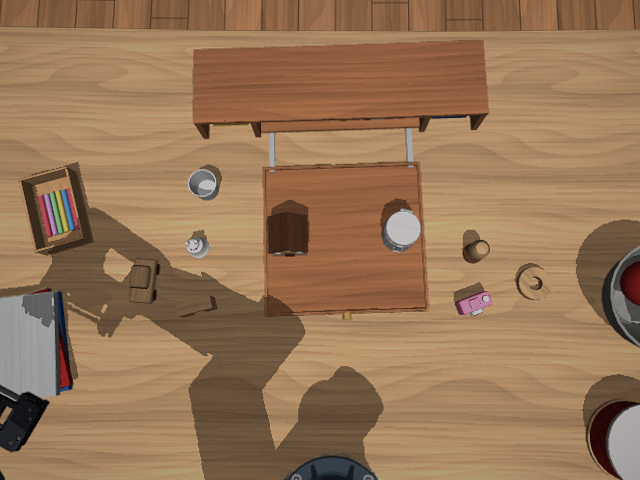

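The scene and top views agree. In the top view the tray spans px (264–427, 164–317), with the house at (288,230) and the jar at (402,229). The car is at (143,281), bell at (197,245), camera at (474,302) and tree at (477,250). I'll zoom in next to get precise poses.

Run:
```python
from h import *
p=bot.read_camera("top"); c=p["color"]
def crop(x0,y0,w,h,s): return cv2.resize(c[y0:y0+h,x0:x0+w],None,fx=s,fy=s,interpolation=cv2.INTER_CUBIC)
cv2.imwrite("pics/cr_l.png",crop(115,220,110,100,7))
cv2.imwrite("pics/cr_r.png",crop(450,230,110,90,7))
cv2.imwrite("pics/cr_t.png",crop(255,155,185,170,3.5))
for q in "jar camera bell tree house car".split():
    for r in bot.masks_of(p,q)[:2]:
        m=r["mask"]; ys,xs=np.nonzero(m); print(q,round(r["score"],2),m.sum(),xs.mean().round(1),ys.mean().round(1),xs.min(),xs.max(),ys.min(),ys.max())
for uv in [(264,168),(420,164),(427,311),(266,317)]: print(uv,onplane(p,uv,.014).round(4))
```

```text
jar 0.74 1302 400.0 230.9 380 420 208 252
jar 0.57 382 197.3 246.8 186 208 237 257
camera 0.67 595 473.5 303.4 455 491 291 315
bell 0.89 383 196.9 246.8 185 208 237 257
tree 0.94 452 475.5 251.1 463 489 240 262
house 0.62 1692 287.1 234.4 266 307 212 256
car 0.59 1144 143.3 280.4 129 160 259 303
(264, 168) [[0.7004 0.1499 0.014 ]]
(420, 164) [[ 0.7115 -0.187   0.014 ]]
(427, 311) [[ 0.3962 -0.1951  0.014 ]]
(266, 317) [[0.3814 0.1372 0.014 ]]
```

View pics/cr_l.png

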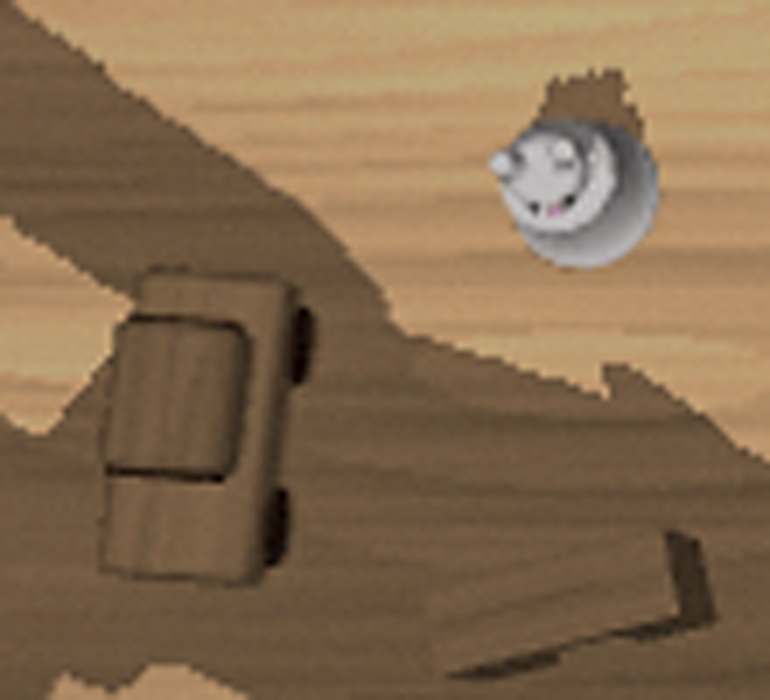

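View pics/cr_r.png

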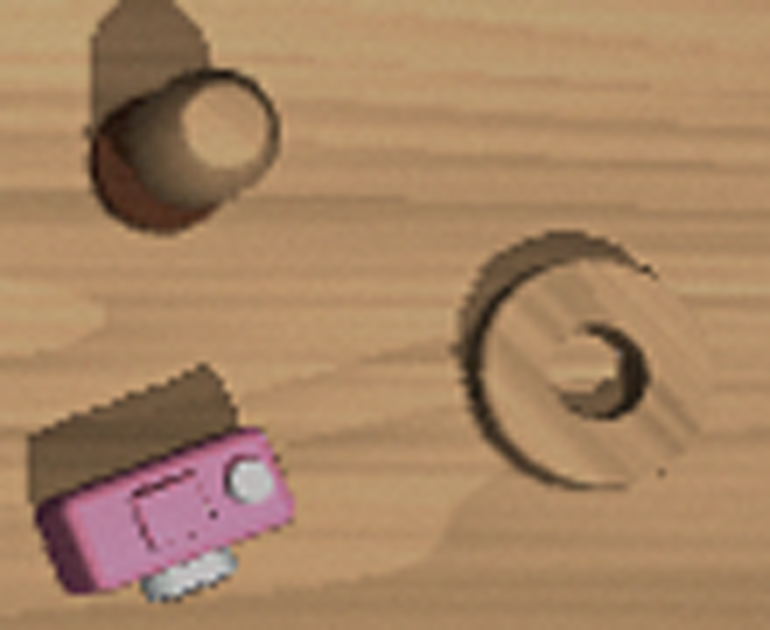

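View pics/cr_t.png

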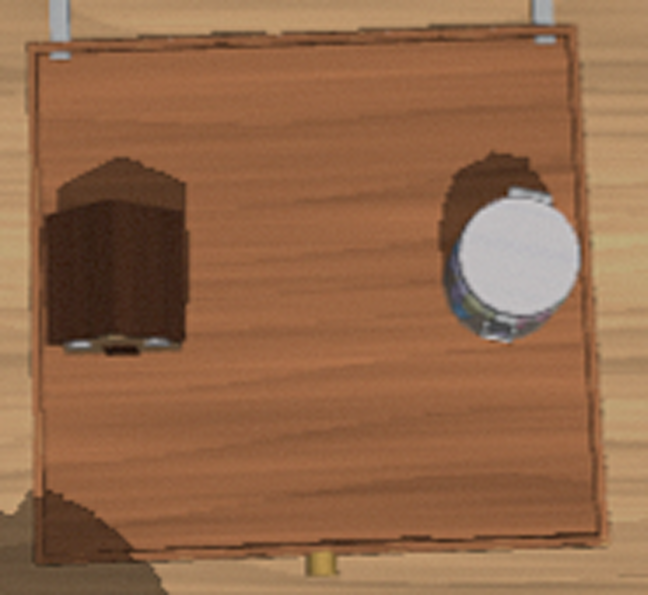

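```bash
cat > est.py <<'E'
from h import *
from scipy.optimize import least_squares
def fit(p,pts,uv,g):
    pts=np.array(pts,float);uv=np.array(uv,float)
    def X(v):
        c,s=np.cos(v[2]),np.sin(v[2]); return np.c_[v[0]+c*pts[:,0]-s*pts[:,1],v[1]+s*pts[:,0]+c*pts[:,1],pts[:,2]]
    r=least_squares(lambda v:(proj(p,X(v))-uv).ravel(),g,loss="soft_l1")
    return r.x,(proj(p,X(r.x))-uv).round(1)
E
python3 - <<'E'
from est import *
p=bot.read_camera("top")
T=lambda l,x,y,s:[(a/s+x,b/s+y) for a,b in l]
t,e=fit(p,[(.16,.17,.014),(.16,-.17,.014),(-.16,-.17,.014),(-.16,.17,.014)],T([(28,43),(578,25),(607,545),(36,563)],255,155,3.5),[.55,-.02,0]); print("tray",t.round(4),e.tolist())
c,e=fit(p,[(.045,.022,.034),(.045,-.022,.034),(-.045,-.022,.034),(-.045,.022,.034)],T([(140,270),(298,285),(255,583),(100,572)],115,220,7),[.46,.37,0]); print("car",c.round(4),e.tolist())
k,e=fit(p,[(.015,.032,.046),(.015,-.032,.046),(-.015,-.032,.046),(-.015,.032,.046)],T([(65,500),(258,432),(293,520),(103,592)],450,230,7),[.41,-.28,0.]); print("camera",k.round(4),e.tolist())
print("jar lid",onplane(p,T([(520,257)],255,155,3.5),.098))
print("house ridge ends",onplane(p,T([(118,200),(120,338)],255,155,3.5),.108))
print("tree top",onplane(p,T([(226,125)],450,230,7),.08),"foot bottom-left edge", onplane(p,T([(160,232),(92,160)],450,230,7),.004))
print("bell rim", onplane(p,T([(585,268),(658,190)],115,220,7),.002), "head",onplane(p,T([(555,180)],115,220,7),.05))
print("ring",onplane(p,T([(595,372)],450,230,7),.02))
def tr(x,y): 
    a=t[2]; return [t[0]+np.cos(a)*x-np.sin(a)*y,t[1]+np.sin(a)*x+np.cos(a)*y]
print("exp jar",tr(0,-.115),"house",tr(0,.115))
# scene cross check
s=bot.read_camera("scene")
for q,h in dict(jar=0,bell=0,tree=0,camera=0,car=0).items():
    for r in bot.masks_of(s,q)[:1]:
        ys,xs=np.nonzero(r["mask"]); print(q,round(r["score"],2),xs.min(),xs.max(),ys.min(),ys.max())
c2=s["color"]
cv2.imwrite("pics/s_a.png",cv2.resize(c2[130:230,330:450],None,fx=6,fy=6,interpolation=cv2.INTER_CUBIC))
cv2.imwrite("pics/s_b.png",cv2.resize(c2[190:350,170:430],None,fx=3,fy=3,interpolation=cv2.INTER_CUBIC))
E
```

```text
tray [ 0.5496 -0.0237  0.0388] [[-0.1, -0.4], [-0.0, -0.2], [0.8, 0.3], [-0.6, 0.2]]
car [ 0.4527  0.3872 -0.0709] [[0.7, -0.3], [-0.5, -0.8], [-0.3, 0.5], [0.2, 0.4]]
camera [ 0.4119 -0.2875  0.3622] [[-1.3, -0.1], [0.7, -1.3], [1.7, 0.1], [-0.8, 0.9]]
jar lid [[ 0.55329892 -0.13853541  0.098     ]]
house ridge ends [[0.58237559 0.08753754 0.108     ]
 [0.50414835 0.08491881 0.108     ]]
tree top [[ 0.51856717 -0.29584543  0.08      ]] foot bottom-left edge [[ 0.49784281 -0.29549888  0.004     ]
 [ 0.51962014 -0.27589176  0.004     ]]
bell rim [[0.50431492 0.28477851 0.002     ]
 [0.528387   0.2637942  0.002     ]] head [[0.52362126 0.28338439 0.05      ]]
ring [[ 0.45530714 -0.41675296  0.02      ]]
exp jar [np.float64(0.5540850131040483), np.float64(-0.13859648176497735)] house [np.float64(0.5451746947794499), np.float64(0.09123085826956755)]
jar 0.56 275 310 249 301
bell 0.88 377 392 174 201
tree 0.94 219 242 299 337
camera 0.76 183 209 278 314
car 0.67 365 398 151 176
```

View pics/s_a.png

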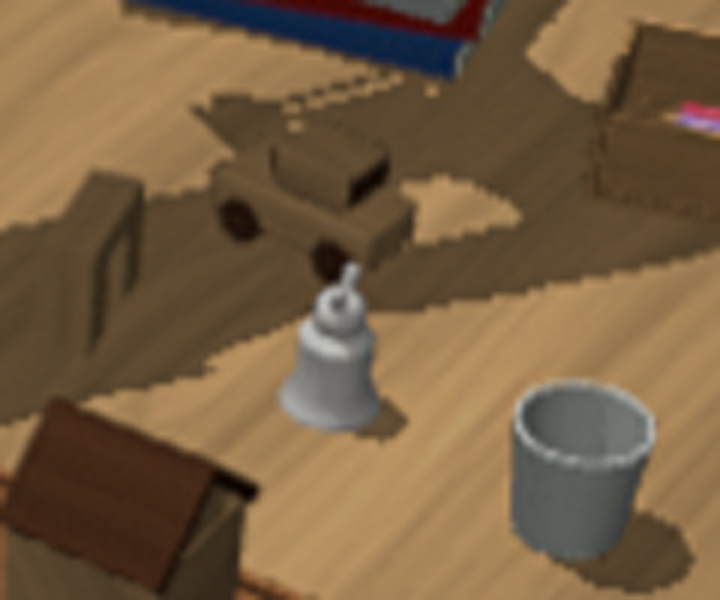

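View pics/s_b.png

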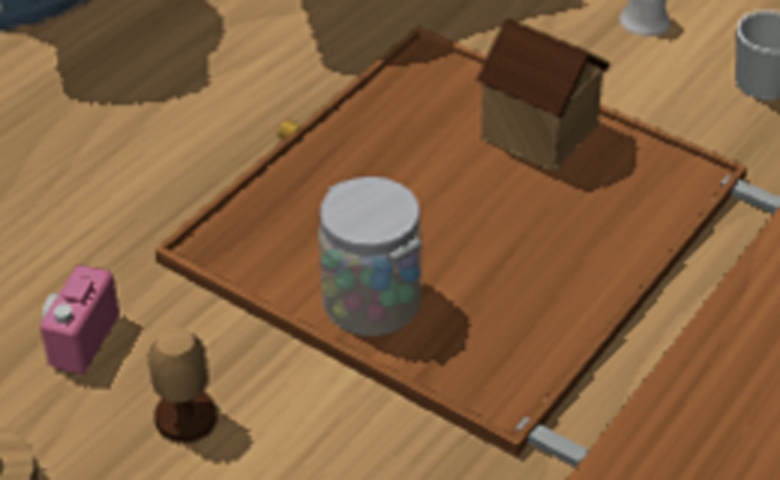

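```bash
cat > plan.py <<'E'
from h import *
def go(x,y,z,jaw,extra=None):
    """jaw: world angle of jaw axis (rad, mod pi). prints shift in present tool axes, turn about tool x."""
    s=bot.state(); M=Rm(s["eef_rot"]); d=M.T@(np.array([x,y,z])-s["ee_pos"])
    # target rotations: x down, z along jaw
    out=[]
    for k in (0,1):
        a=jaw+k*np.pi; X=np.array([0,0,-1.]);Z=np.array([np.cos(a),np.sin(a),0]);Y=np.cross(Z,X)
        T=np.c_[X,Y,Z]; out.append(np.degrees(R.from_matrix(M.T@T).as_rotvec()))
    out.sort(key=lambda v:np.linalg.norm(v))
    print("t",round(s["clock"],2),"pos",s["ee_pos"].round(4),"jawang",np.degrees(np.arctan2(M[1,2],M[0,2])).round(2),"q",s["qpos"].round(3),"grip",round(s["grip_width"],4),"F",s["ft_force"].round(1))
    print("shift mm (tool xyz)",(d*1000).round(1)," turn deg",out[0].round(2)," alt",out[1].round(2))
t=np.array([.5496,-.0237,.0388])
def tr(x,y):
    a=t[2]; return t[0]+np.cos(a)*x-np.sin(a)*y,t[1]+np.sin(a)*x+np.cos(a)*y
E
python3 - <<'E'
from plan import *
print(Rm(bot.state()["eef_rot"]).round(3))
print("bell");go(.527,.286,.2,np.pi/2)
print("car");go(.4527,.3872,.037,np.pi/2-.071)
print("tree");go(.5185,-.296,.2,np.pi/2)
E
```

```text
[[-0.    -0.897  0.441]
 [ 0.     0.441  0.897]
 [-1.     0.     0.   ]]
bell
t 1.8 pos [0.2536 0.5161 0.2387] jawang 63.83 q [ 0.908  0.181  1.607  0.     1.354 -0.206] grip 0.0883 F [-0.5 -0.6 -0.2]
shift mm (tool xyz) [  38.7 -346.8  -85.9]  turn deg [-26.17   0.    -0.  ]  alt [153.83  -0.    -0.  ]
car
t 1.8 pos [0.2536 0.5161 0.2387] jawang 63.83 q [ 0.908  0.181  1.607  0.     1.354 -0.206] grip 0.0883 F [-0.5 -0.6 -0.2]
shift mm (tool xyz) [ 201.7 -235.5  -27.8]  turn deg [-22.11   0.    -0.  ]  alt [157.89  -0.    -0.  ]
tree
t 1.8 pos [0.2536 0.5161 0.2387] jawang 63.83 q [ 0.908  0.181  1.607  0.     1.354 -0.206] grip 0.0883 F [-0.5 -0.6 -0.2]
shift mm (tool xyz) [  38.7 -595.9 -612. ]  turn deg [-26.17   0.    -0.  ]  alt [153.83  -0.    -0.  ]
```

Call:
play_rows:
  targets:
    - {"y":-0.06,"z":-0.0064,"grip":1}
    - {"y":-0.06,"z":-0.0064,"grip":1}
    - {"y":-0.06,"z":-0.0064,"grip":1}
    - {"y":-0.061,"z":-0.0064,"grip":1}
    - {"x":0.03,"ax":-7.4,"grip":1}
  force: 20

```text
schema error: expected keys x, y, z, ax, ay, az, grip
```

Call:
play_rows:
  targets:
    - {"x":0.05,"ax":-7.4,"grip":1}
    - {"x":0.05,"ax":-7.3,"grip":1}
    - {"grip":1}
    - {"grip":1}
    - {"grip":1}

```text
schema error: expected keys x, y, z, ax, ay, az, grip
```

Run:
```python
from plan import *
go(.4587,.3868,.038,np.pi/2-.071)
p=bot.read_camera("top"); cv2.imwrite("pics/a1.png",cv2.resize(p["color"][200:340,60:240],None,fx=4,fy=4))
p=bot.read_camera("scene"); cv2.imwrite("pics/a2.png",cv2.resize(p["color"][60:240,300:460],None,fx=4,fy=4)[:600])
```

```text
t 1.8 pos [0.2536 0.5161 0.2387] jawang 63.83 q [ 0.908  0.181  1.607  0.     1.354 -0.206] grip 0.0883 F [-0.5 -0.6 -0.2]
shift mm (tool xyz) [ 200.7 -241.1  -25.6]  turn deg [-22.11   0.    -0.  ]  alt [157.89  -0.    -0.  ]
```

View pics/a2.png

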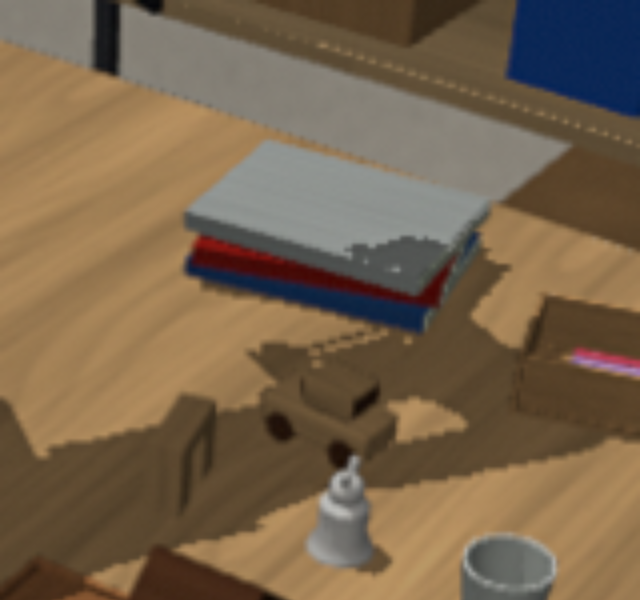

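All seven keys are required in each row, so nothing moved. I'll resend the calls in full.

Call:
play_rows:
  targets:
    - {"x":0,"y":-0.06,"z":-0.0064,"ax":0,"ay":0,"az":0,"grip":1}
    - {"x":0,"y":-0.06,"z":-0.0064,"ax":0,"ay":0,"az":0,"grip":1}
    - {"x":0,"y":-0.06,"z":-0.0064,"ax":0,"ay":0,"az":0,"grip":1}
    - {"x":0,"y":-0.061,"z":-0.0064,"ax":0,"ay":0,"az":0,"grip":1}
    - {"x":0.03,"y":0,"z":0,"ax":-7.4,"ay":0,"az":0,"grip":1}
  force: 20

```text
clock: 2.52
ee_pos: [0.464, 0.3849, 0.211]
eef_rot: [-0.963, 1.341, 0.96]
ft_force: [-0.0, -0.2, -0.4]
grip_width: 0.0878
```

Call:
play_rows:
  targets:
    - {"x":0.05,"y":0,"z":0,"ax":-7.4,"ay":0,"az":0,"grip":1}
    - {"x":0.05,"y":0,"z":0,"ax":-7.3,"ay":0,"az":0,"grip":1}
    - {"x":0,"y":0,"z":0,"ax":0,"ay":0,"az":0,"grip":1}
    - {"x":0,"y":0,"z":0,"ax":0,"ay":0,"az":0,"grip":1}
    - {"x":0,"y":0,"z":0,"ax":0,"ay":0,"az":0,"grip":1}

```text
clock: 3.15
ee_pos: [0.4603, 0.3879, 0.1117]
eef_rot: [-1.156, 1.238, 1.154]
ft_force: [-0.1, 0.3, -1.3]
grip_width: 0.0881
```

Run:
```python
from plan import *
go(.4587,.3868,.038,np.pi/2-.071)
p=bot.read_camera("top"); cv2.imwrite("pics/a3.png",cv2.resize(p["color"][200:340,60:240],None,fx=4,fy=4))
p=bot.read_camera("scene"); cv2.imwrite("pics/a4.png",cv2.resize(p["color"][60:210,300:460],None,fx=4,fy=4))
```

```text
t 3.15 pos [0.4603 0.3879 0.1117] jawang 85.86 q [ 0.503  0.375  1.639  0.     1.123 -0.995] grip 0.0881 F [-0.1  0.3 -1.3]
shift mm (tool xyz) [73.6  1.8 -1.4]  turn deg [-0.07  0.15  0.23]  alt [179.93   0.36  -0.23]
```

View pics/a4.png

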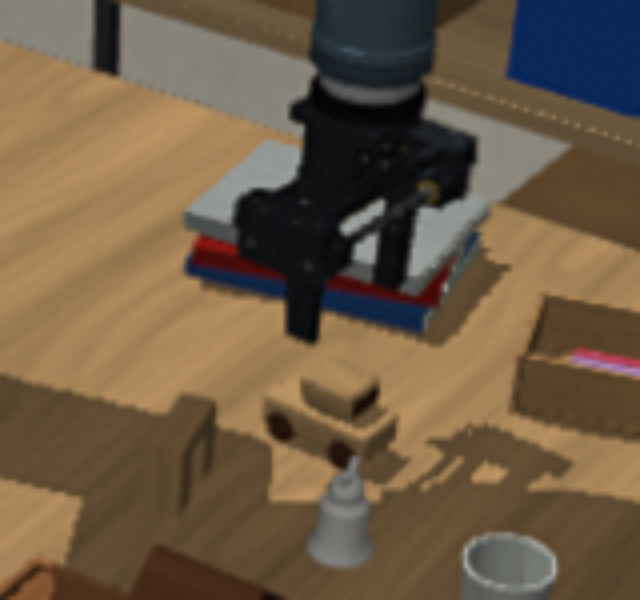

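View pics/a3.png

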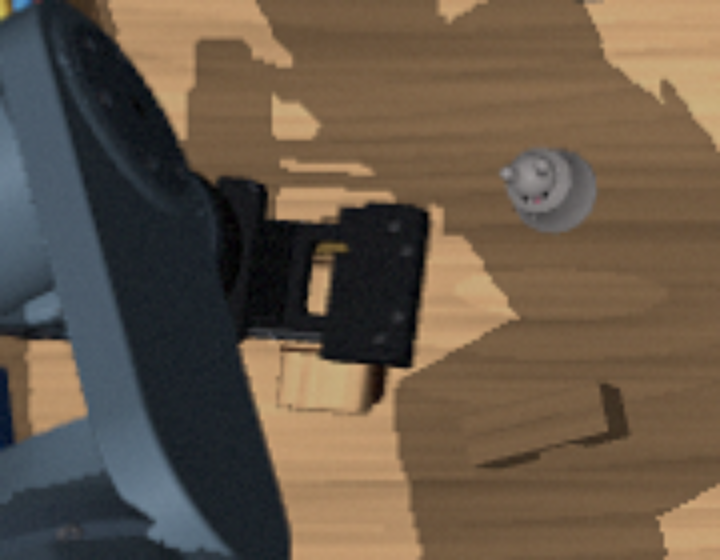

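The scene view shows the car at about (330,415), directly under the open fingers. I'll go down and grip.

Call:
play_rows:
  targets:
    - {"x":0.037,"y":0.001,"z":-0.001,"ax":0,"ay":0,"az":0,"grip":1}
    - {"x":0.036,"y":0.001,"z":0,"ax":0,"ay":0,"az":0,"grip":1}
    - {"x":0,"y":0,"z":0,"ax":0,"ay":0,"az":0,"grip":1}
    - {"x":0,"y":0,"z":0,"ax":0,"ay":0,"az":0,"grip":0}
    - {"x":0,"y":0,"z":0,"ax":0,"ay":0,"az":0,"grip":0}

```text
clock: 3.88
ee_pos: [0.458, 0.3868, 0.0379]
eef_rot: [-1.157, 1.238, 1.155]
ft_force: [0.2, -0.2, 0.4]
grip_width: 0.0699
```

Call:
play_rows:
  targets:
    - {"x":0,"y":0,"z":0,"ax":0,"ay":0,"az":0,"grip":0}
    - {"x":0,"y":0,"z":0,"ax":0,"ay":0,"az":0,"grip":0}
    - {"x":0,"y":0,"z":0,"ax":0,"ay":0,"az":0,"grip":0}
    - {"x":0,"y":0,"z":0,"ax":0,"ay":0,"az":0,"grip":0}
    - {"x":0,"y":0,"z":0,"ax":0,"ay":0,"az":0,"grip":0}

```text
clock: 4.5
ee_pos: [0.4569, 0.3863, 0.0361]
eef_rot: [-1.157, 1.241, 1.156]
ft_force: [0.6, 1.0, 2.7]
grip_width: 0.0358
```

Run:
```python
from plan import *
x,y=tr(.006,0)
go(x,y,.2,np.pi/2+.0388)
p=bot.read_camera("scene"); cv2.imwrite("pics/a5.png",cv2.resize(p["color"][60:210,300:460],None,fx=4,fy=4))
```

```text
t 4.5 pos [0.4569 0.3863 0.0361] jawang 85.93 q [ 0.504  0.482  1.67   0.     0.988 -0.996] grip 0.0358 F [0.6 1.  2.7]
shift mm (tool xyz) [-164.1 -127.7 -401.6]  turn deg [-6.29  0.03  0.04]  alt [ 1.7371e+02  6.0000e-02 -5.0000e-02]
```

View pics/a5.png

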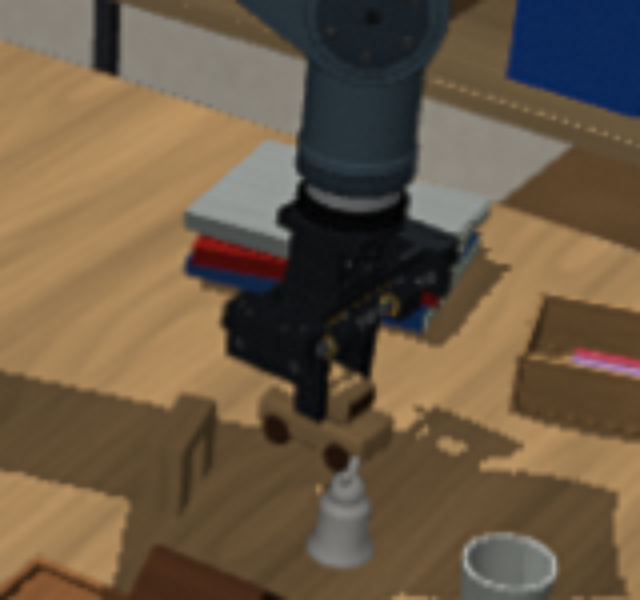

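Call:
play_rows:
  targets:
    - {"x":-0.02,"y":0,"z":0,"ax":0,"ay":0,"az":0,"grip":0}
    - {"x":-0.04,"y":0,"z":0,"ax":0,"ay":0,"az":0,"grip":0}
    - {"x":-0.05,"y":0,"z":0,"ax":-3.1,"ay":0,"az":0,"grip":0}
    - {"x":-0.05,"y":0,"z":0,"ax":-3.2,"ay":0,"az":0,"grip":0}
    - {"x":-0.004,"y":0,"z":0,"ax":0,"ay":0,"az":0,"grip":0}

```text
clock: 5.18
ee_pos: [0.4587, 0.3871, 0.2055]
eef_rot: [-1.239, 1.182, 1.234]
ft_force: [0.2, -0.3, -1.6]
grip_width: 0.0361
```

Run:
```python
from plan import *
x,y=tr(.0045,0)
go(x,y,.2,np.pi/2+.0388)
```

```text
t 5.17 pos [0.4587 0.3871 0.2055] jawang 92.25 q [ 0.503  0.261  1.581 -0.     1.292 -1.106] grip 0.0361 F [ 0.2 -0.3 -1.6]
shift mm (tool xyz) [   4.6  -79.2 -414. ]  turn deg [0.02 0.21 0.45]  alt [-179.97   -0.71    0.33]
```

Call:
play_rows:
  targets:
    - {"x":0,"y":-0.0095,"z":-0.04,"ax":0,"ay":0,"az":0,"grip":0}
    - {"x":0,"y":-0.0095,"z":-0.05,"ax":0,"ay":0,"az":0,"grip":0}
    - {"x":0,"y":-0.01,"z":-0.052,"ax":0,"ay":0,"az":0,"grip":0}
    - {"x":0,"y":-0.01,"z":-0.052,"ax":0,"ay":0,"az":0,"grip":0}
    - {"x":0,"y":-0.01,"z":-0.052,"ax":0,"ay":0,"az":0,"grip":0}

```text
clock: 5.8
ee_pos: [0.5142, 0.1402, 0.1988]
eef_rot: [-1.237, 1.193, 1.239]
ft_force: [0.7, 0.0, -1.0]
grip_width: 0.0363
```

Call:
play_rows:
  targets:
    - {"x":0,"y":-0.01,"z":-0.052,"ax":0,"ay":0,"az":0,"grip":0}
    - {"x":0,"y":-0.01,"z":-0.052,"ax":0,"ay":0,"az":0,"grip":0}
    - {"x":0,"y":-0.01,"z":-0.04,"ax":0,"ay":0,"az":0,"grip":0}
    - {"x":0,"y":0,"z":-0.024,"ax":0,"ay":0,"az":0,"grip":0}
    - {"x":0,"y":0,"z":0,"ax":0,"ay":0,"az":0,"grip":0}

```text
clock: 6.42
ee_pos: [0.5507, -0.0261, 0.1986]
eef_rot: [-1.234, 1.194, 1.237]
ft_force: [-0.4, 0.1, -1.9]
grip_width: 0.0358
```

Run:
```python
from plan import *
x,y=tr(.0045,0)
go(x,y,.046,np.pi/2+.0388)
p=bot.read_camera("scene"); cv2.imwrite("pics/b1.png",cv2.resize(p["color"][130:330,200:440],None,fx=3,fy=3))
p=bot.read_camera("top"); cv2.imwrite("pics/b2.png",cv2.resize(p["color"][150:350,230:450],None,fx=3,fy=3))
```

```text
t 6.42 pos [ 0.5507 -0.0261  0.1986] jawang 92.03 q [-0.263  0.169  1.705 -0.     1.27  -1.869] grip 0.0358 F [-0.4  0.1 -1.9]
shift mm (tool xyz) [152.6  -3.9   2.4]  turn deg [-0.19  0.03 -0.14]  alt [ 1.7981e+02 -2.2000e-01 -4.0000e-02]
```

View pics/b1.png

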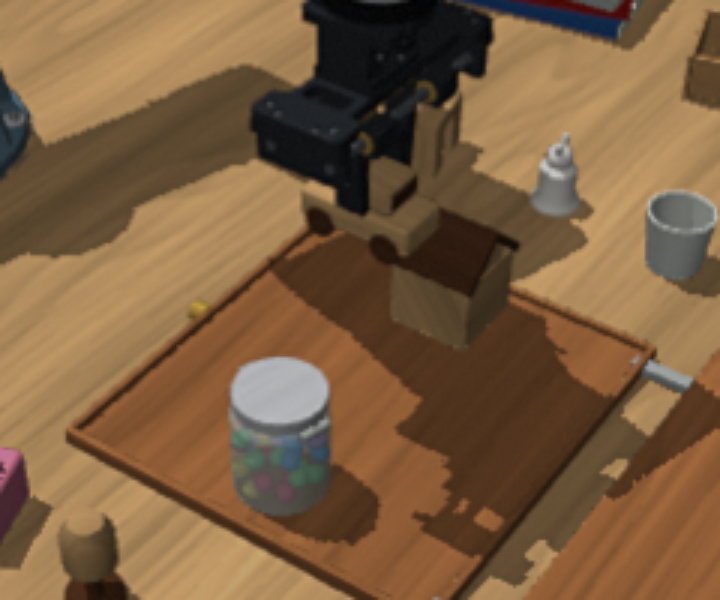

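View pics/b2.png

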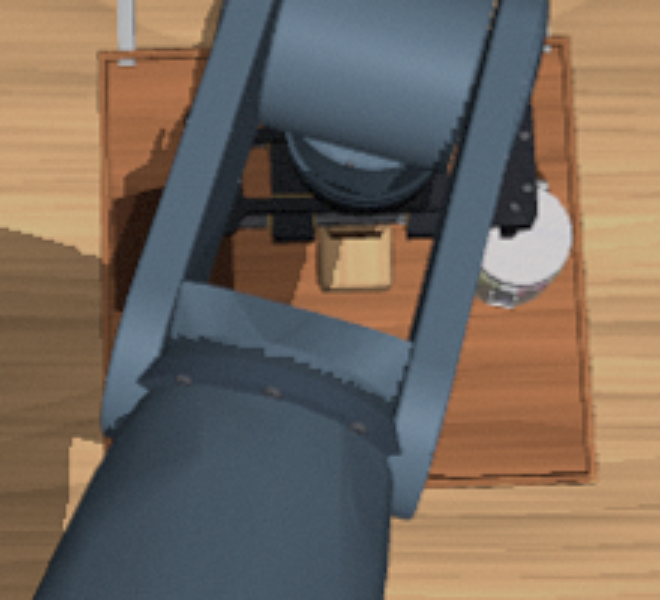

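The car is held level over the tray centre, at about (370,225) in the scene crop, and both jar and house are undisturbed. I'll lower it now.

Call:
play_rows:
  targets:
    - {"x":0.05,"y":-0.0039,"z":0.0024,"ax":0,"ay":0,"az":0,"grip":0}
    - {"x":0.05,"y":0,"z":0,"ax":0,"ay":0,"az":0,"grip":0}
    - {"x":0.035,"y":0,"z":0,"ax":0,"ay":0,"az":0,"grip":0}
    - {"x":0.012,"y":0,"z":0,"ax":0,"ay":0,"az":0,"grip":0}
    - {"x":0,"y":0,"z":0,"ax":0,"ay":0,"az":0,"grip":0}

```text
clock: 7.15
ee_pos: [0.5551, -0.0213, 0.0526]
eef_rot: [-1.238, 1.191, 1.239]
ft_force: [-0.3, -0.5, -1.5]
grip_width: 0.0358
```

Call:
play_rows:
  targets:
    - {"x":0.004,"y":0,"z":0,"ax":0,"ay":0,"az":0,"grip":0}
    - {"x":0.002,"y":0,"z":0,"ax":0,"ay":0,"az":0,"grip":0}
    - {"x":0.001,"y":0,"z":0,"ax":0,"ay":0,"az":0,"grip":0}
    - {"x":0,"y":0,"z":0,"ax":0,"ay":0,"az":0,"grip":0}
    - {"x":0,"y":0,"z":0,"ax":0,"ay":0,"az":0,"grip":0}

```text
clock: 7.78
ee_pos: [0.5555, -0.0222, 0.0459]
eef_rot: [-1.238, 1.191, 1.238]
ft_force: [-0.8, 0.1, -1.6]
grip_width: 0.0357
```

Run:
```python
from plan import *
x,y=tr(.0045,0)
go(x,y,.0441,np.pi/2+.0388)
p=bot.read_camera("scene"); cv2.imwrite("pics/b3.png",cv2.resize(p["color"][130:330,200:440],None,fx=3,fy=3))
```

```text
t 7.78 pos [ 0.5555 -0.0222  0.0459] jawang 92.22 q [-0.253  0.391  1.78  -0.     0.97  -1.863] grip 0.0357 F [-0.8  0.1 -1.6]
shift mm (tool xyz) [ 1.8  1.4 -1.3]  turn deg [-0.   -0.    0.01]  alt [1.8e+02 2.0e-02 1.0e-02]
```

View pics/b3.png

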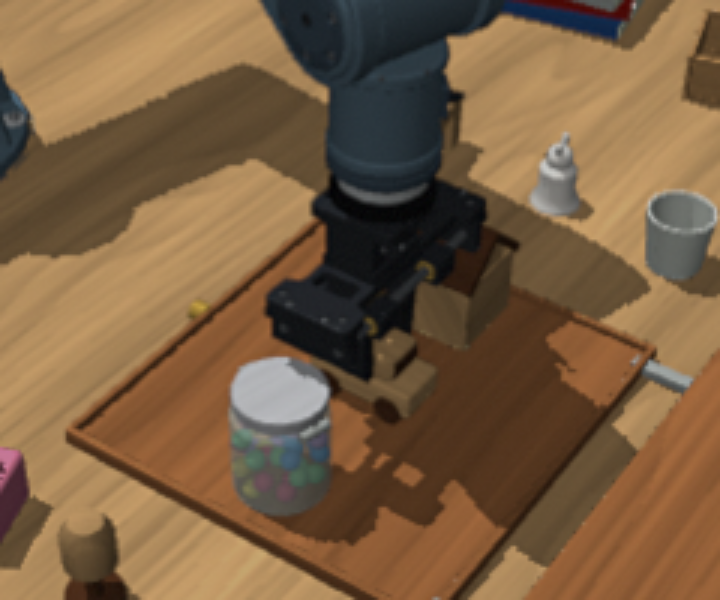

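Call:
play_rows:
  targets:
    - {"x":0.001,"y":0.001,"z":-0.001,"ax":0,"ay":0,"az":0,"grip":0}
    - {"x":0.001,"y":0,"z":0,"ax":0,"ay":0,"az":0,"grip":0}
    - {"x":0.001,"y":0,"z":0,"ax":0,"ay":0,"az":0,"grip":0}
    - {"x":0,"y":0,"z":0,"ax":0,"ay":0,"az":0,"grip":0}
    - {"x":0,"y":0,"z":0,"ax":0,"ay":0,"az":0,"grip":0}

```text
clock: 8.45
ee_pos: [0.5544, -0.0233, 0.044]
eef_rot: [-1.238, 1.191, 1.238]
ft_force: [-5.9, 1.3, 11.4]
grip_width: 0.0356
```

Call:
play_rows:
  targets:
    - {"x":-0.001,"y":0,"z":0,"ax":0,"ay":0,"az":0,"grip":0.1}
    - {"x":0,"y":0,"z":0,"ax":0,"ay":0,"az":0,"grip":0.65}
    - {"x":0,"y":0,"z":0,"ax":0,"ay":0,"az":0,"grip":0.65}
    - {"x":0,"y":0,"z":0,"ax":0,"ay":0,"az":0,"grip":0.65}
    - {"x":-0.002,"y":0,"z":0,"ax":0,"ay":0,"az":0,"grip":0.65}

```text
clock: 9.07
ee_pos: [0.5543, -0.0231, 0.0455]
eef_rot: [-1.237, 1.191, 1.238]
ft_force: [0.1, 0.4, 0.2]
grip_width: 0.0573
```

Call:
play_rows:
  targets:
    - {"x":-0.02,"y":0,"z":0,"ax":0,"ay":0,"az":0,"grip":0.65}
    - {"x":-0.04,"y":0,"z":0,"ax":0,"ay":0,"az":0,"grip":0.65}
    - {"x":-0.05,"y":0,"z":0,"ax":0,"ay":0,"az":0,"grip":0.65}
    - {"x":-0.05,"y":0,"z":0,"ax":0,"ay":0,"az":0,"grip":1}
    - {"x":0,"y":0,"z":0,"ax":0,"ay":0,"az":0,"grip":1}

```text
clock: 9.7
ee_pos: [0.5573, -0.0238, 0.2108]
eef_rot: [-1.244, 1.186, 1.23]
ft_force: [-0.6, 0.4, -0.2]
grip_width: 0.0756
```

Run:
```python
from plan import *
go(.5185,-.296,.2,np.pi/2)
```

```text
t 9.7 pos [ 0.5573 -0.0238  0.2108] jawang 92.24 q [-0.256  0.163  1.686  0.     1.283 -1.865] grip 0.0756 F [-0.6  0.4 -0.2]
shift mm (tool xyz) [  11.1   49.5 -270.4]  turn deg [ 2.24 -0.15  0.52]  alt [-177.76   -0.81   -0.23]
```

Call:
play_rows:
  targets:
    - {"x":0,"y":0.009,"z":-0.05,"ax":0,"ay":0,"az":0,"grip":1}
    - {"x":0,"y":0.01,"z":-0.055,"ax":0,"ay":0,"az":0,"grip":1}
    - {"x":0,"y":0.01,"z":-0.055,"ax":0,"ay":0,"az":0,"grip":1}
    - {"x":0,"y":0.01,"z":-0.055,"ax":0,"ay":0,"az":0,"grip":1}
    - {"x":0,"y":0.01,"z":-0.053,"ax":0,"ay":0,"az":0,"grip":1}

```text
clock: 10.32
ee_pos: [0.5148, -0.2942, 0.2043]
eef_rot: [-1.236, 1.191, 1.239]
ft_force: [0.2, 0.9, 0.2]
grip_width: 0.0882
```

Call:
play_rows:
  targets:
    - {"x":0.03,"y":0,"z":0,"ax":0,"ay":0,"az":0,"grip":1}
    - {"x":0.05,"y":0,"z":0,"ax":0,"ay":0,"az":0,"grip":1}
    - {"x":0,"y":0,"z":0,"ax":0,"ay":0,"az":0,"grip":1}
    - {"x":0,"y":0,"z":0,"ax":0,"ay":0,"az":0,"grip":1}
    - {"x":0,"y":0,"z":0,"ax":0,"ay":0,"az":0,"grip":1}

```text
clock: 10.95
ee_pos: [0.5171, -0.2936, 0.128]
eef_rot: [-1.241, 1.19, 1.235]
ft_force: [0.2, 0.6, 0.3]
grip_width: 0.0884
```

Run:
```python
from plan import *
go(.5185,-.296,.039,np.pi/2+.0388)
p=bot.read_camera("scene"); cv2.imwrite("pics/c1.png",cv2.resize(p["color"][180:380,130:440],None,fx=2.5,fy=2.5))
p=bot.read_camera("top"); cv2.imwrite("pics/c2.png",cv2.resize(p["color"][150:350,250:520],None,fx=2.9,fy=2.9))
```

```text
t 10.95 pos [ 0.5171 -0.2936  0.128 ] jawang 92.26 q [-0.716  0.34   1.649 -0.     1.149 -2.326] grip 0.0884 F [0.2 0.6 0.3]
shift mm (tool xyz) [89.  -1.  -2.2]  turn deg [ 0.03 -0.14  0.15]  alt [-179.97   -0.24   -0.23]
```

View pics/c1.png

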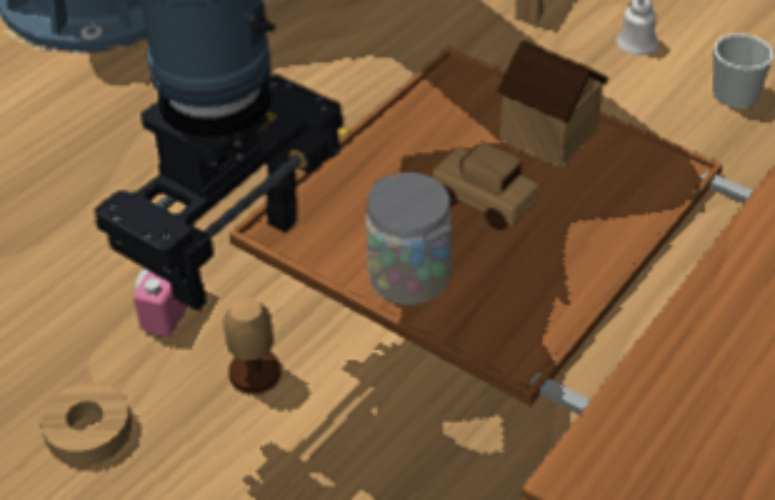

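View pics/c2.png

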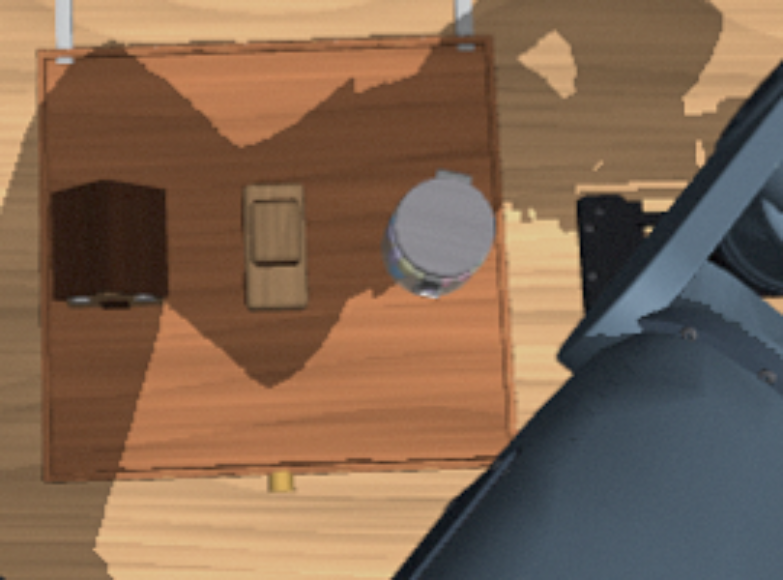

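The car stands square between the house and the jar, at about (275,245) in the top crop. I'll go down onto the tree.

Call:
play_rows:
  targets:
    - {"x":0.04,"y":-0.001,"z":-0.0022,"ax":0,"ay":0,"az":0,"grip":1}
    - {"x":0.04,"y":0,"z":0,"ax":0,"ay":0,"az":0,"grip":1}
    - {"x":0.009,"y":0,"z":0,"ax":0,"ay":0,"az":0,"grip":1}
    - {"x":0,"y":0,"z":0,"ax":0,"ay":0,"az":0,"grip":1}
    - {"x":0,"y":0,"z":0,"ax":0,"ay":0,"az":0,"grip":0}
  force: 15

```text
clock: 11.68
ee_pos: [0.5182, -0.296, 0.0388]
eef_rot: [-1.241, 1.19, 1.235]
ft_force: [-0.0, -0.1, -0.2]
grip_width: 0.0799
```

Call:
play_rows:
  targets:
    - {"x":0,"y":0,"z":0,"ax":0,"ay":0,"az":0,"grip":0}
    - {"x":0,"y":0,"z":0,"ax":0,"ay":0,"az":0,"grip":0}
    - {"x":0,"y":0,"z":0,"ax":0,"ay":0,"az":0,"grip":0}
    - {"x":0,"y":0,"z":0,"ax":0,"ay":0,"az":0,"grip":0}
    - {"x":0,"y":0,"z":0,"ax":0,"ay":0,"az":0,"grip":0}

```text
clock: 12.3
ee_pos: [0.517, -0.295, 0.0367]
eef_rot: [-1.238, 1.19, 1.238]
ft_force: [0.3, 1.5, 1.0]
grip_width: 0.037
```

Run:
```python
from plan import *
from est import fit
x,y=tr(-.086,.115)
go(x,y-.001,.2,np.pi/2+.0388)
p=bot.read_camera("scene"); cv2.imwrite("pics/c3.png",cv2.resize(p["color"][180:380,130:440],None,fx=2.5,fy=2.5))
p=bot.read_camera("top")
c,e=fit(p,[(.045,.022,.042),(.045,-.022,.042),(-.045,-.022,.042),(-.045,.022,.042)],[(a/2.9+250,b/2.9+150) for a,b in[(245,185),(303,185),(306,308),(247,310)]],[.55,-.02,0]); print("car",c.round(4),e.tolist())
```

```text
t 12.3 pos [ 0.517  -0.295   0.0367] jawang 92.23 q [-0.718  0.476  1.677  0.     0.988 -2.327] grip 0.037 F [0.3 1.5 1. ]
shift mm (tool xyz) [-163.2   42.9  383.8]  turn deg [ 0.    0.01 -0.  ]  alt [-1.8e+02  0.0e+00  1.0e-02]
car [ 0.5494 -0.0246  0.0229] [[-0.6, 0.1], [0.6, -0.2], [0.5, 0.2], [-0.5, -0.1]]
```

View pics/c3.png

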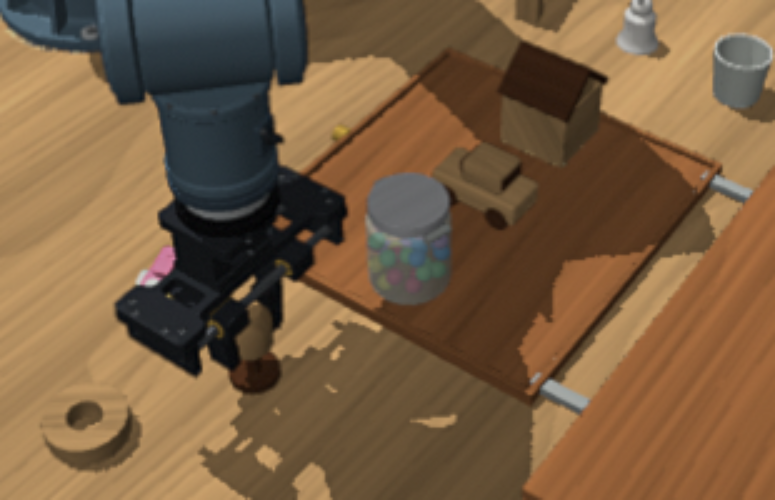

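Call:
play_rows:
  targets:
    - {"x":-0.02,"y":0,"z":0,"ax":0,"ay":0,"az":0,"grip":0}
    - {"x":-0.045,"y":0,"z":0,"ax":0,"ay":0,"az":0,"grip":0}
    - {"x":-0.05,"y":0,"z":0,"ax":0,"ay":0,"az":0,"grip":0}
    - {"x":-0.048,"y":0,"z":0.02,"ax":0,"ay":0,"az":0,"grip":0}
    - {"x":0,"y":0.003,"z":0.04,"ax":0,"ay":0,"az":0,"grip":0}

```text
clock: 13.02
ee_pos: [0.5142, -0.2375, 0.2063]
eef_rot: [-1.246, 1.19, 1.227]
ft_force: [0.5, -0.1, -2.9]
grip_width: 0.037
```

Call:
play_rows:
  targets:
    - {"x":0,"y":0.006,"z":0.05,"ax":0,"ay":0,"az":0,"grip":0}
    - {"x":0,"y":0.007,"z":0.052,"ax":0,"ay":0,"az":0,"grip":0}
    - {"x":0,"y":0.007,"z":0.052,"ax":0,"ay":0,"az":0,"grip":0}
    - {"x":0,"y":0.007,"z":0.052,"ax":0,"ay":0,"az":0,"grip":0}
    - {"x":0,"y":0.007,"z":0.052,"ax":0,"ay":0,"az":0,"grip":0}

```text
clock: 13.65
ee_pos: [0.4673, 0.0228, 0.2011]
eef_rot: [-1.239, 1.19, 1.236]
ft_force: [1.1, 0.1, -0.8]
grip_width: 0.0373
```

Call:
play_rows:
  targets:
    - {"x":0,"y":0.006,"z":0.04,"ax":0,"ay":0,"az":0,"grip":0}
    - {"x":0,"y":0,"z":0.026,"ax":0,"ay":0,"az":0,"grip":0}
    - {"x":0,"y":0,"z":0,"ax":0,"ay":0,"az":0,"grip":0}
    - {"x":0,"y":0,"z":0,"ax":0,"ay":0,"az":0,"grip":0}
    - {"x":0,"y":0,"z":0,"ax":0,"ay":0,"az":0,"grip":0}

```text
clock: 14.28
ee_pos: [0.4593, 0.086, 0.2]
eef_rot: [-1.237, 1.191, 1.236]
ft_force: [-0.2, -0.4, -1.8]
grip_width: 0.0372
```

Run:
```python
from plan import *
x,y=tr(-.086,.115)
go(x,y-.001,.0465,np.pi/2+.0388)
p=bot.read_camera("scene"); cv2.imwrite("pics/d1.png",cv2.resize(p["color"][80:320,200:440],None,fx=2.5,fy=2.5))
```

```text
t 14.28 pos [0.4593 0.086  0.2   ] jawang 92.15 q [-0.069 -0.025  1.909 -0.     1.257 -1.678] grip 0.0372 F [-0.2 -0.4 -1.8]
shift mm (tool xyz) [1.535e+02 1.000e-01 9.000e-01]  turn deg [-0.07 -0.02  0.02]  alt [1.7993e+02 3.0000e-02 2.0000e-02]
```

View pics/d1.png

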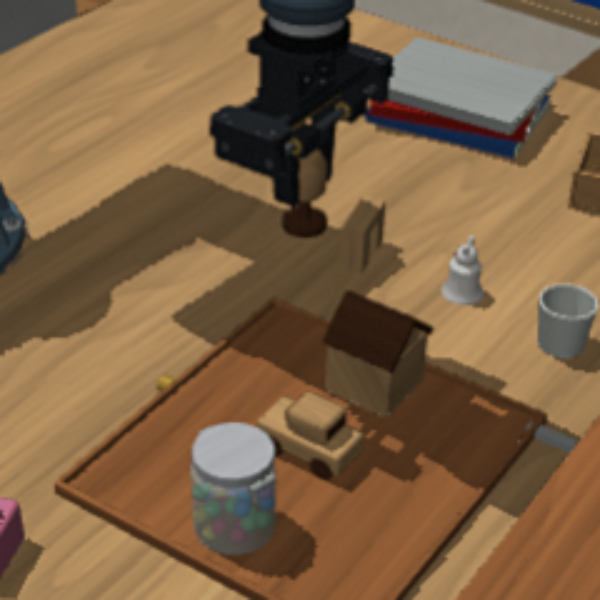

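The tree is held upright at about (305,195). I'll lower it in front of the house door.

Call:
play_rows:
  targets:
    - {"x":0.05,"y":0,"z":0.001,"ax":0,"ay":0,"az":0,"grip":0}
    - {"x":0.05,"y":0,"z":0,"ax":0,"ay":0,"az":0,"grip":0}
    - {"x":0.035,"y":0,"z":0,"ax":0,"ay":0,"az":0,"grip":0}
    - {"x":0.014,"y":0,"z":0,"ax":0,"ay":0,"az":0,"grip":0}
    - {"x":0.003,"y":0,"z":0,"ax":0,"ay":0,"az":0,"grip":0}

```text
clock: 14.95
ee_pos: [0.4591, 0.0876, 0.0475]
eef_rot: [-1.237, 1.192, 1.238]
ft_force: [-0.3, -0.0, -1.5]
grip_width: 0.0369
```

Call:
play_rows:
  targets:
    - {"x":0.002,"y":0,"z":0,"ax":0,"ay":0,"az":0,"grip":0}
    - {"x":0,"y":0,"z":0,"ax":0,"ay":0,"az":0,"grip":0}
    - {"x":0.001,"y":0,"z":0,"ax":0,"ay":0,"az":0,"grip":0}
    - {"x":0,"y":0,"z":0,"ax":0,"ay":0,"az":0,"grip":0}
    - {"x":0,"y":0,"z":0,"ax":0,"ay":0,"az":0,"grip":0}

```text
clock: 15.58
ee_pos: [0.4591, 0.088, 0.0449]
eef_rot: [-1.238, 1.19, 1.238]
ft_force: [0.7, -0.1, -1.2]
grip_width: 0.0374
```

Call:
play_rows:
  targets:
    - {"x":0.001,"y":0,"z":0,"ax":0,"ay":0,"az":0,"grip":0}
    - {"x":0,"y":0,"z":0,"ax":0,"ay":0,"az":0,"grip":0}
    - {"x":0.001,"y":0,"z":0,"ax":0,"ay":0,"az":0,"grip":0}
    - {"x":0,"y":0,"z":0,"ax":0,"ay":0,"az":0,"grip":0}
    - {"x":0,"y":0,"z":0,"ax":0,"ay":0,"az":0,"grip":0}

```text
clock: 16.2
ee_pos: [0.4597, 0.0882, 0.0444]
eef_rot: [-1.238, 1.19, 1.237]
ft_force: [-6.6, 0.7, 18.2]
grip_width: 0.0374
```

Call:
play_rows:
  targets:
    - {"x":-0.0015,"y":0,"z":0,"ax":0,"ay":0,"az":0,"grip":0}
    - {"x":0,"y":0,"z":0,"ax":0,"ay":0,"az":0,"grip":0.65}
    - {"x":0,"y":0,"z":0,"ax":0,"ay":0,"az":0,"grip":0.65}
    - {"x":0,"y":0,"z":0,"ax":0,"ay":0,"az":0,"grip":0.65}
    - {"x":0,"y":0,"z":0,"ax":0,"ay":0,"az":0,"grip":0.65}

```text
clock: 16.82
ee_pos: [0.459, 0.088, 0.0441]
eef_rot: [-1.238, 1.191, 1.238]
ft_force: [0.5, -0.9, 0.2]
grip_width: 0.0573
```

Call:
play_rows:
  targets:
    - {"x":-0.02,"y":0,"z":0,"ax":0,"ay":0,"az":0,"grip":0.65}
    - {"x":-0.04,"y":0,"z":0,"ax":0,"ay":0,"az":0,"grip":0.65}
    - {"x":-0.05,"y":0,"z":0,"ax":0,"ay":0,"az":0,"grip":0.65}
    - {"x":-0.045,"y":0,"z":0,"ax":0,"ay":0,"az":0,"grip":1}
    - {"x":0,"y":0,"z":0,"ax":0,"ay":0,"az":0,"grip":1}

```text
clock: 17.45
ee_pos: [0.4616, 0.0879, 0.2031]
eef_rot: [-1.242, 1.185, 1.232]
ft_force: [0.7, 0.6, -0.1]
grip_width: 0.0751
```

Run:
```python
from plan import *
go(.412,-.2875,.2,np.pi/2+.36)
```

```text
t 17.45 pos [0.4616 0.0879 0.2031] jawang 92.24 q [-0.065 -0.028  1.906  0.     1.256 -1.675] grip 0.0751 F [ 0.7  0.6 -0.1]
shift mm (tool xyz) [   2.9   64.2 -373.2]  turn deg [-18.39  -0.12   0.45]  alt [161.61   0.63   0.17]
```

Call:
play_rows:
  targets:
    - {"x":0,"y":0.008,"z":-0.045,"ax":0,"ay":0,"az":0,"grip":1}
    - {"x":0,"y":0.009,"z":-0.055,"ax":0,"ay":0,"az":0,"grip":1}
    - {"x":0,"y":0.009,"z":-0.055,"ax":0,"ay":0,"az":0,"grip":1}
    - {"x":0,"y":0.009,"z":-0.055,"ax":0,"ay":0,"az":0,"grip":1}
    - {"x":0,"y":0.009,"z":-0.055,"ax":0,"ay":0,"az":0,"grip":1}

```text
clock: 18.08
ee_pos: [0.4242, -0.1798, 0.1978]
eef_rot: [-1.236, 1.191, 1.239]
ft_force: [0.8, -0.3, 0.4]
grip_width: 0.0878
```

Call:
play_rows:
  targets:
    - {"x":0,"y":0.01,"z":-0.055,"ax":0,"ay":0,"az":0,"grip":1}
    - {"x":0,"y":0.01,"z":-0.053,"ax":0,"ay":0,"az":0,"grip":1}
    - {"x":0.04,"y":0,"z":0,"ax":-9.2,"ay":0,"az":0,"grip":1}
    - {"x":0.04,"y":0,"z":0,"ax":-9.2,"ay":0,"az":0,"grip":1}
    - {"x":0,"y":0,"z":0,"ax":0,"ay":0,"az":0,"grip":1}

```text
clock: 18.7
ee_pos: [0.407, -0.2846, 0.1151]
eef_rot: [-1.459, 1.016, 1.475]
ft_force: [0.0, -0.2, -0.4]
grip_width: 0.088
```

Run:
```python
from plan import *
go(.412,-.2875,.008,np.pi/2+.36)
p=bot.read_camera("scene"); c=p["color"].copy()
for x,y,l in [(.412,-.2875,.36)]:
    pts=np.array([(sx*.015,sy*.032,.046) for sx,sy in((1,1),(1,-1),(-1,-1),(-1,1))]); a=l
    w=np.c_[x+np.cos(a)*pts[:,0]-np.sin(a)*pts[:,1],y+np.sin(a)*pts[:,0]+np.cos(a)*pts[:,1],pts[:,2]]
    big=cv2.resize(c[240:360,130:290],None,fx=5,fy=5,interpolation=cv2.INTER_CUBIC)
    for z in(.046,0):
        w[:,2]=z; uv=((proj(p,w)-[130,240]+.5)*5).astype(int); cv2.polylines(big,[uv.reshape(-1,1,2)],True,(0,255,0),1)
cv2.imwrite("pics/e1.png",big)
p=bot.read_camera("top"); cv2.imwrite("pics/e2.png",cv2.resize(p["color"][150:350,250:520],None,fx=2.9,fy=2.9))
```

```text
t 18.7 pos [ 0.407  -0.2846  0.1151] jawang 110.51 q [-0.85   0.167  1.897 -0.     1.087 -2.779] grip 0.088 F [ 0.  -0.2 -0.4]
shift mm (tool xyz) [107.   -4.1  -5.4]  turn deg [-0.11  0.5  -0.19]  alt [179.89  -0.3   -0.79]
```

View pics/e1.png

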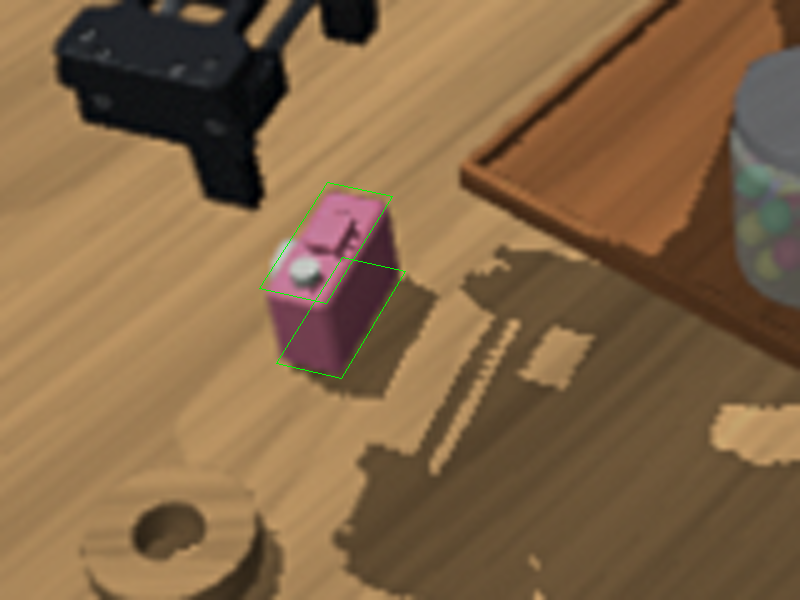

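View pics/e2.png

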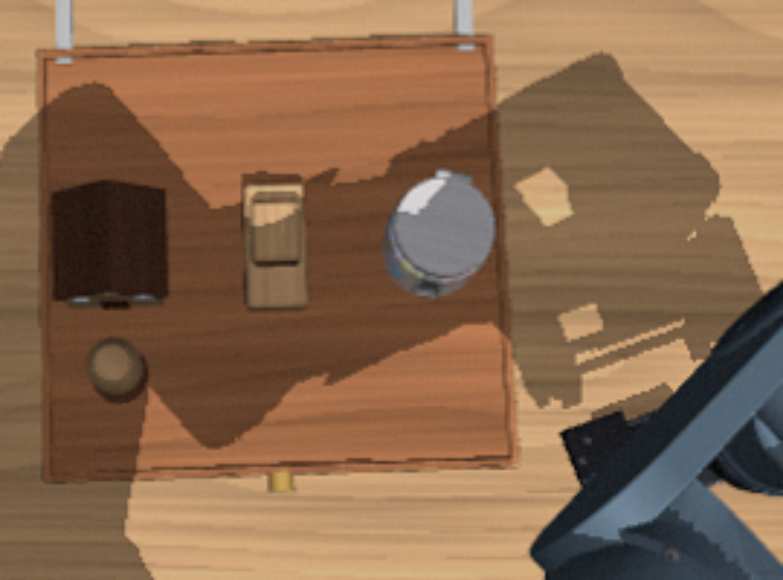

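The overlay matches the pink camera within about 1 px (in the scene crop at (330,270)), and the tree stands in front of the house. I'll go down on the camera.

Call:
play_rows:
  targets:
    - {"x":0.02,"y":-0.0041,"z":-0.0054,"ax":0,"ay":0,"az":0,"grip":1}
    - {"x":0.03,"y":0,"z":0,"ax":0,"ay":0,"az":0,"grip":1}
    - {"x":0,"y":0,"z":0,"ax":0,"ay":0,"az":0,"grip":1}
    - {"x":0,"y":0,"z":0,"ax":0,"ay":0,"az":0,"grip":1}
    - {"x":0,"y":0,"z":0,"ax":0,"ay":0,"az":0,"grip":1}

```text
clock: 19.42
ee_pos: [0.4162, -0.2917, 0.071]
eef_rot: [-1.472, 1.018, 1.467]
ft_force: [-0.0, 1.0, 0.4]
grip_width: 0.0883
```

Run:
```python
from plan import *
go(.412,-.2875,.010,np.pi/2+.36)
p=bot.read_camera("scene"); cv2.imwrite("pics/e3.png",cv2.resize(p["color"][240:360,130:290],None,fx=5,fy=5,interpolation=cv2.INTER_CUBIC))
```

```text
t 19.43 pos [ 0.4162 -0.2917  0.071 ] jawang 110.61 q [-0.845  0.257  1.898 -0.     0.984 -2.776] grip 0.0883 F [-0.   1.   0.4]
shift mm (tool xyz) [61.   2.5  5.6]  turn deg [-0.02 -0.16  0.06]  alt [1.7998e+02 1.0000e-01 2.6000e-01]
```

View pics/e3.png

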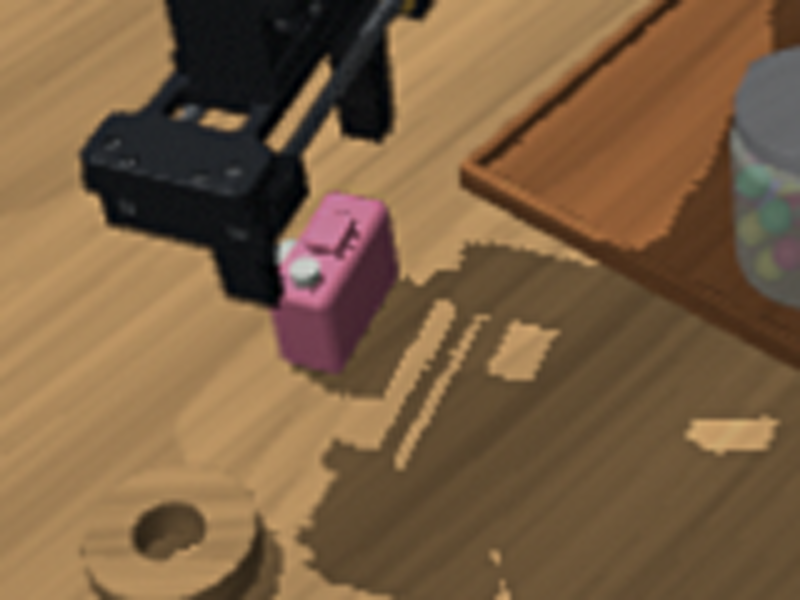

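Call:
play_rows:
  targets:
    - {"x":0,"y":0.0025,"z":0.0056,"ax":0,"ay":0,"az":0,"grip":1}
    - {"x":0.025,"y":0,"z":0,"ax":0,"ay":0,"az":0,"grip":1}
    - {"x":0.025,"y":0,"z":0,"ax":0,"ay":0,"az":0,"grip":1}
    - {"x":0.01,"y":0,"z":0,"ax":0,"ay":0,"az":0,"grip":1}
    - {"x":0,"y":0,"z":0,"ax":0,"ay":0,"az":0,"grip":1}

```text
clock: 20.1
ee_pos: [0.4106, -0.2861, 0.0089]
eef_rot: [-1.468, 1.017, 1.47]
ft_force: [-0.1, 0.4, -0.6]
grip_width: 0.0883
```

Run:
```python
from plan import *
go(.412,-.2875,.010,np.pi/2+.36)
p=bot.read_camera("scene"); cv2.imwrite("pics/e4.png",cv2.resize(p["color"][240:360,130:290],None,fx=5,fy=5,interpolation=cv2.INTER_CUBIC))
```

```text
t 20.1 pos [ 0.4106 -0.2861  0.0089] jawang 110.62 q [-0.846  0.362  1.926 -0.     0.855 -2.777] grip 0.0883 F [-0.1  0.4 -0.6]
shift mm (tool xyz) [-1.1 -0.8 -1.8]  turn deg [-0.    0.07 -0.03]  alt [ 1.8e+02 -4.0e-02 -1.1e-01]
```

View pics/e4.png

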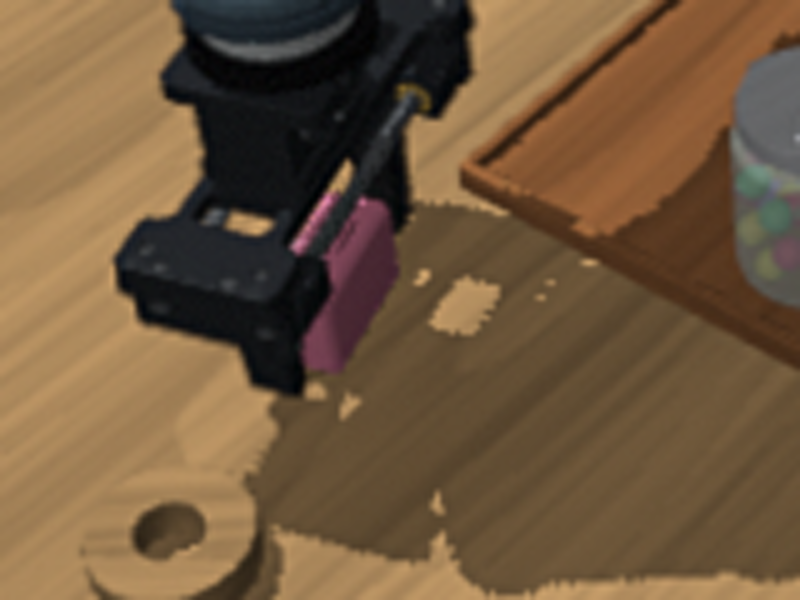

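Call:
play_rows:
  targets:
    - {"x":-0.001,"y":0,"z":0,"ax":0,"ay":0,"az":0,"grip":0}
    - {"x":0,"y":0,"z":0,"ax":0,"ay":0,"az":0,"grip":0}
    - {"x":0,"y":0,"z":0,"ax":0,"ay":0,"az":0,"grip":0}
    - {"x":0,"y":0,"z":0,"ax":0,"ay":0,"az":0,"grip":0}
    - {"x":0,"y":0,"z":0,"ax":0,"ay":0,"az":0,"grip":0}

```text
clock: 20.78
ee_pos: [0.4114, -0.2868, 0.0109]
eef_rot: [-1.47, 1.017, 1.469]
ft_force: [-1.3, 0.7, 6.4]
grip_width: 0.0639
```

Run:
```python
from plan import *
x,y=tr(.098,0)
go(x,y,.17,np.pi/2+.0388)
p=bot.read_camera("scene"); cv2.imwrite("pics/e5.png",cv2.resize(p["color"][240:360,130:290],None,fx=5,fy=5,interpolation=cv2.INTER_CUBIC))
```

```text
t 20.77 pos [ 0.4114 -0.2868  0.0109] jawang 110.63 q [-0.846  0.359  1.925 -0.     0.856 -2.777] grip 0.0639 F [-1.3  0.7  6.4]
shift mm (tool xyz) [-159.2 -315.1  166.4]  turn deg [18.41 -0.05  0.03]  alt [-1.6159e+02 -4.0000e-02 -8.0000e-02]
```

View pics/e5.png

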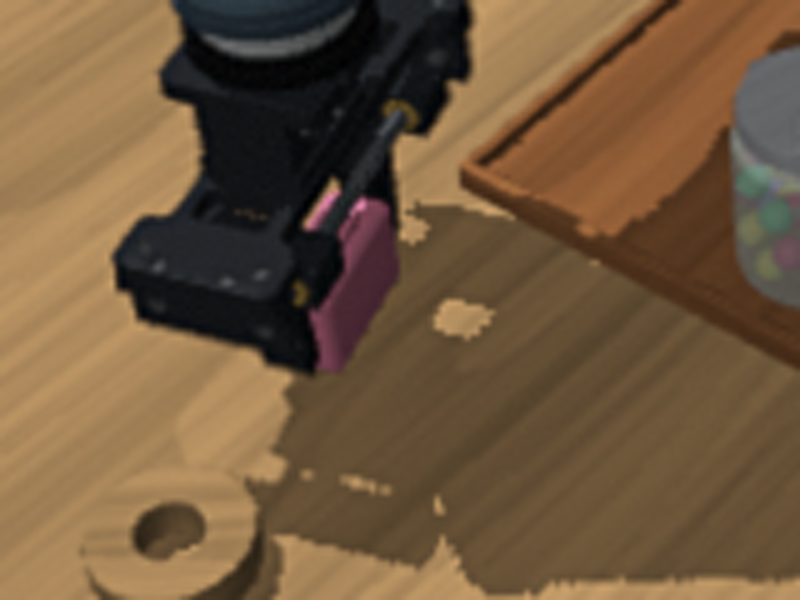

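Call:
play_rows:
  targets:
    - {"x":-0.015,"y":0,"z":0,"ax":0,"ay":0,"az":0,"grip":0}
    - {"x":-0.04,"y":0,"z":0,"ax":0,"ay":0,"az":0,"grip":0}
    - {"x":-0.05,"y":0,"z":0,"ax":6.1,"ay":0,"az":0,"grip":0}
    - {"x":-0.045,"y":0,"z":0,"ax":6.2,"ay":0,"az":0,"grip":0}
    - {"x":-0.04,"y":0,"z":0,"ax":6.1,"ay":0,"az":0,"grip":0}
  force: 25

```text
clock: 21.45
ee_pos: [0.4109, -0.2863, 0.2027]
eef_rot: [-1.236, 1.192, 1.234]
ft_force: [-0.7, -0.1, -0.6]
grip_width: 0.0638
```

Run:
```python
from plan import *
x,y=tr(.098,0)
go(x,y,.2,np.pi/2+.0388)
```

```text
t 21.45 pos [ 0.4109 -0.2863  0.2027] jawang 92.03 q [-0.846  0.05   1.828 -0.     1.263 -2.452] grip 0.0638 F [-0.7 -0.1 -0.6]
shift mm (tool xyz) [   2.6 -245.9  257.9]  turn deg [-0.19 -0.06  0.05]  alt [1.7981e+02 7.0000e-02 9.0000e-02]
```

Call:
play_rows:
  targets:
    - {"x":0,"y":-0.03,"z":0.032,"ax":0,"ay":0,"az":0,"grip":0}
    - {"x":0,"y":-0.036,"z":0.038,"ax":0,"ay":0,"az":0,"grip":0}
    - {"x":0,"y":-0.036,"z":0.038,"ax":0,"ay":0,"az":0,"grip":0}
    - {"x":0,"y":-0.036,"z":0.038,"ax":0,"ay":0,"az":0,"grip":0}
    - {"x":0,"y":-0.036,"z":0.038,"ax":0,"ay":0,"az":0,"grip":0}

```text
clock: 22.08
ee_pos: [0.5784, -0.0943, 0.2009]
eef_rot: [-1.238, 1.191, 1.238]
ft_force: [1.2, -0.6, -1.3]
grip_width: 0.0637
```

Call:
play_rows:
  targets:
    - {"x":0,"y":-0.036,"z":0.038,"ax":0,"ay":0,"az":0,"grip":0}
    - {"x":0,"y":-0.036,"z":0.036,"ax":0,"ay":0,"az":0,"grip":0}
    - {"x":0,"y":0,"z":0,"ax":0,"ay":0,"az":0,"grip":0}
    - {"x":0,"y":0,"z":0,"ax":0,"ay":0,"az":0,"grip":0}
    - {"x":0,"y":0,"z":0,"ax":0,"ay":0,"az":0,"grip":0}

```text
clock: 22.7
ee_pos: [0.6461, -0.02, 0.2004]
eef_rot: [-1.237, 1.192, 1.237]
ft_force: [1.2, 0.5, -0.8]
grip_width: 0.0638
```

Run:
```python
from plan import *
x,y=tr(.098,0)
go(x,y,.0205,np.pi/2+.0388)
p=bot.read_camera("scene"); cv2.imwrite("pics/f1.png",cv2.resize(p["color"][130:330,200:440],None,fx=3,fy=3))
```

```text
t 22.7 pos [ 0.6461 -0.02    0.2004] jawang 92.16 q [-0.214  0.37   1.451 -0.     1.321 -1.823] grip 0.0638 F [ 1.2  0.5 -0.8]
shift mm (tool xyz) [ 1.799e+02 -1.500e+00  1.000e-01]  turn deg [-0.06 -0.01 -0.02]  alt [ 1.7994e+02 -4.0000e-02  1.0000e-02]
```

View pics/f1.png

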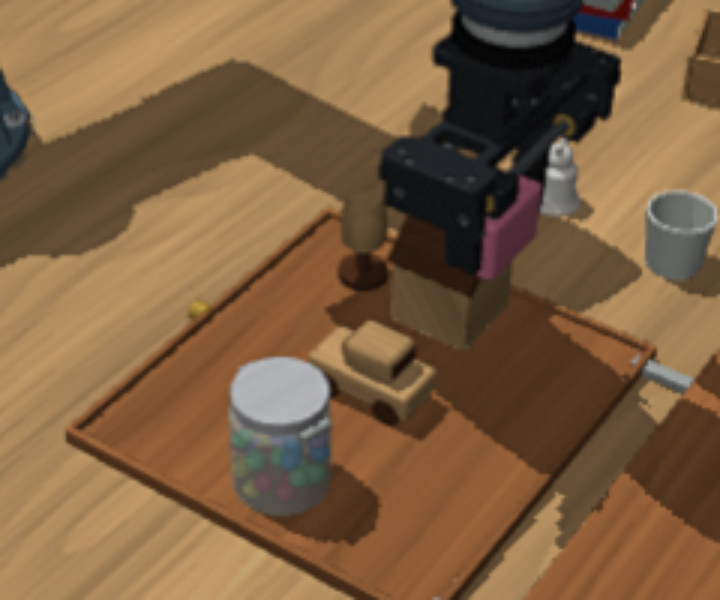

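The camera is held square behind the car. I'll lower it.

Call:
play_rows:
  targets:
    - {"x":0.045,"y":-0.001,"z":0,"ax":0,"ay":0,"az":0,"grip":0}
    - {"x":0.05,"y":0,"z":0,"ax":0,"ay":0,"az":0,"grip":0}
    - {"x":0.05,"y":0,"z":0,"ax":0,"ay":0,"az":0,"grip":0}
    - {"x":0.025,"y":0,"z":0,"ax":0,"ay":0,"az":0,"grip":0}
    - {"x":0.007,"y":0,"z":0,"ax":0,"ay":0,"az":0,"grip":0}

```text
clock: 23.38
ee_pos: [0.646, -0.0197, 0.0213]
eef_rot: [-1.234, 1.193, 1.24]
ft_force: [-0.4, -0.5, 0.4]
grip_width: 0.0637
```

Call:
play_rows:
  targets:
    - {"x":0.002,"y":0,"z":0,"ax":0,"ay":0,"az":0,"grip":0}
    - {"x":0.001,"y":0,"z":0,"ax":0,"ay":0,"az":0,"grip":0}
    - {"x":0,"y":0,"z":0,"ax":0,"ay":0,"az":0,"grip":0}
    - {"x":0,"y":0,"z":0,"ax":0,"ay":0,"az":0,"grip":0}
    - {"x":0,"y":0,"z":0,"ax":0,"ay":0,"az":0,"grip":0}

```text
clock: 24.0
ee_pos: [0.648, -0.019, 0.0206]
eef_rot: [-1.238, 1.19, 1.237]
ft_force: [-0.2, 0.6, -1.0]
grip_width: 0.0639
```

Call:
play_rows:
  targets:
    - {"x":0.001,"y":0,"z":0,"ax":0,"ay":0,"az":0,"grip":0}
    - {"x":0.001,"y":0,"z":0,"ax":0,"ay":0,"az":0,"grip":0}
    - {"x":0,"y":0,"z":0,"ax":0,"ay":0,"az":0,"grip":0}
    - {"x":0,"y":0,"z":0,"ax":0,"ay":0,"az":0,"grip":0}
    - {"x":0,"y":0,"z":0,"ax":0,"ay":0,"az":0,"grip":0}

```text
clock: 24.62
ee_pos: [0.6479, -0.019, 0.0189]
eef_rot: [-1.238, 1.191, 1.238]
ft_force: [-3.0, 0.8, 6.0]
grip_width: 0.0639
```

Call:
play_rows:
  targets:
    - {"x":-0.0005,"y":0,"z":0,"ax":0,"ay":0,"az":0,"grip":0.85}
    - {"x":0,"y":0,"z":0,"ax":0,"ay":0,"az":0,"grip":0.9}
    - {"x":0,"y":0,"z":0,"ax":0,"ay":0,"az":0,"grip":0.9}
    - {"x":0,"y":0,"z":0,"ax":0,"ay":0,"az":0,"grip":0.9}
    - {"x":-0.004,"y":0,"z":0,"ax":0,"ay":0,"az":0,"grip":0.9}

```text
clock: 25.25
ee_pos: [0.6474, -0.019, 0.0224]
eef_rot: [-1.237, 1.191, 1.239]
ft_force: [-0.5, 1.0, -0.5]
grip_width: 0.0793
```

Call:
play_rows:
  targets:
    - {"x":-0.02,"y":0,"z":0,"ax":0,"ay":0,"az":0,"grip":0.9}
    - {"x":-0.04,"y":0,"z":0,"ax":0,"ay":0,"az":0,"grip":0.9}
    - {"x":-0.05,"y":0,"z":0,"ax":0,"ay":0,"az":0,"grip":0.9}
    - {"x":-0.05,"y":0,"z":0,"ax":0,"ay":0,"az":0,"grip":1}
    - {"x":-0.02,"y":0,"z":0,"ax":0,"ay":0,"az":0,"grip":1}

```text
clock: 25.88
ee_pos: [0.6497, -0.0194, 0.2083]
eef_rot: [-1.243, 1.186, 1.232]
ft_force: [0.3, -1.1, 0.3]
grip_width: 0.0879
```

Run:
```python
from plan import *
go(.527,.286,.2,np.pi/2)
```

```text
t 25.88 pos [ 0.6497 -0.0194  0.2083] jawang 92.23 q [-0.212  0.365  1.441  0.     1.328 -1.822] grip 0.0879 F [ 0.3 -1.1  0.3]
shift mm (tool xyz) [  6.9 110.8 310. ]  turn deg [ 2.23 -0.1   0.42]  alt [-1.7776e+02 -6.5000e-01 -1.5000e-01]
```

Call:
play_rows:
  targets:
    - {"x":0,"y":0.018,"z":0.045,"ax":0,"ay":0,"az":0,"grip":1}
    - {"x":0,"y":0.019,"z":0.054,"ax":0,"ay":0,"az":0,"grip":1}
    - {"x":0,"y":0.019,"z":0.054,"ax":0,"ay":0,"az":0,"grip":1}
    - {"x":0,"y":0.019,"z":0.054,"ax":0,"ay":0,"az":0,"grip":1}
    - {"x":0,"y":0.018,"z":0.054,"ax":0,"ay":0,"az":0,"grip":1}

```text
clock: 26.5
ee_pos: [0.5434, 0.2396, 0.2024]
eef_rot: [-1.237, 1.191, 1.238]
ft_force: [0.6, -0.1, 0.1]
grip_width: 0.0881
```

Call:
play_rows:
  targets:
    - {"x":0,"y":0.018,"z":0.049,"ax":0,"ay":0,"az":0,"grip":1}
    - {"x":0.05,"y":0,"z":0,"ax":0,"ay":0,"az":0,"grip":1}
    - {"x":0.04,"y":0,"z":0,"ax":0,"ay":0,"az":0,"grip":1}
    - {"x":0,"y":0,"z":0,"ax":0,"ay":0,"az":0,"grip":1}
    - {"x":0,"y":0,"z":0,"ax":0,"ay":0,"az":0,"grip":1}

```text
clock: 27.12
ee_pos: [0.5256, 0.2865, 0.1141]
eef_rot: [-1.238, 1.19, 1.237]
ft_force: [0.5, -0.1, 0.2]
grip_width: 0.0877
```

Run:
```python
from plan import *
from est import fit
go(.527,.286,.015,np.pi/2+.0388)
p=bot.read_camera("scene"); cv2.imwrite("pics/g1.png",cv2.resize(p["color"][100:240,330:470],None,fx=4,fy=4,interpolation=cv2.INTER_CUBIC))
p=bot.read_camera("top"); cv2.imwrite("pics/g2.png",cv2.resize(p["color"][150:350,180:450],None,fx=2.9,fy=2.9,interpolation=cv2.INTER_CUBIC))
```

```text
t 27.12 pos [0.5256 0.2865 0.1141] jawang 92.21 q [ 0.301  0.368  1.643 -0.     1.129 -1.308] grip 0.0877 F [ 0.5 -0.1  0.2]
shift mm (tool xyz) [99.1 -1.2 -0.6]  turn deg [-0.01  0.02  0.07]  alt [ 1.7999e+02  1.1000e-01 -3.0000e-02]
```

View pics/g1.png

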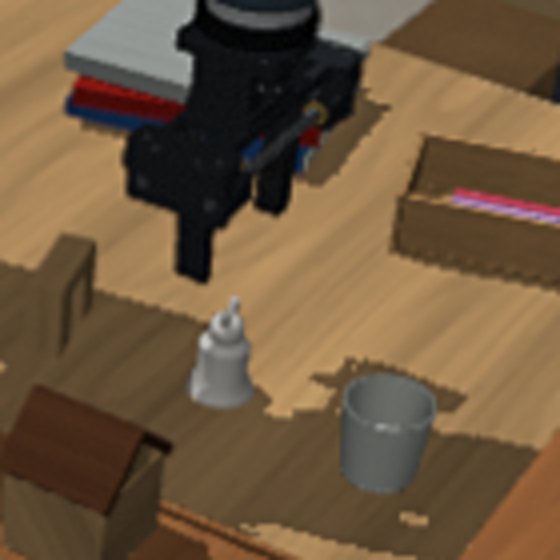

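View pics/g2.png

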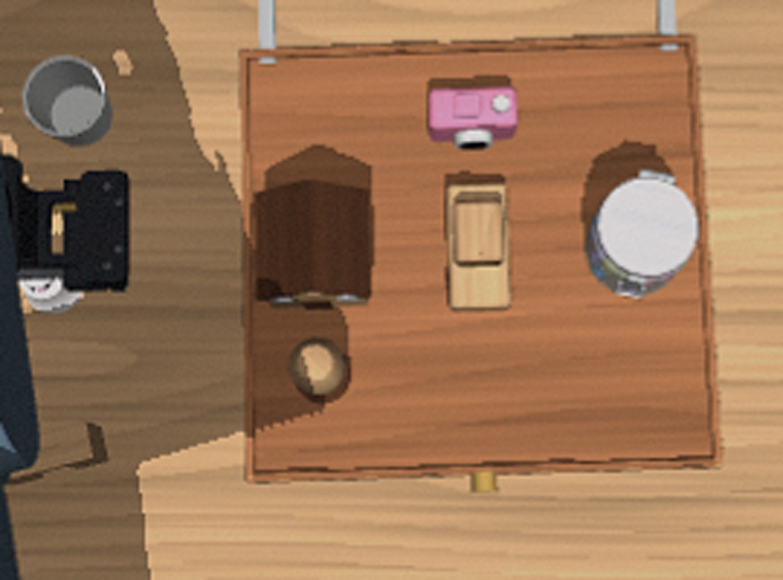

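The top crop shows the camera at (472,110) behind the car, the tree at (320,368) in front of the house, and the bell under the open fingers. I'll go down on the bell.

Call:
play_rows:
  targets:
    - {"x":0.04,"y":-0.001,"z":0,"ax":0,"ay":0,"az":0,"grip":1}
    - {"x":0.04,"y":0,"z":0,"ax":0,"ay":0,"az":0,"grip":1}
    - {"x":0.018,"y":0,"z":0,"ax":0,"ay":0,"az":0,"grip":1}
    - {"x":0,"y":0,"z":0,"ax":0,"ay":0,"az":0,"grip":1}
    - {"x":0,"y":0,"z":0,"ax":0,"ay":0,"az":0,"grip":0}
  force: 15

```text
clock: 27.85
ee_pos: [0.5273, 0.2869, 0.0166]
eef_rot: [-1.239, 1.188, 1.236]
ft_force: [-0.1, -0.1, 0.7]
grip_width: 0.0801
```

Call:
play_rows:
  targets:
    - {"x":0,"y":0,"z":0,"ax":0,"ay":0,"az":0,"grip":0}
    - {"x":0,"y":0,"z":0,"ax":0,"ay":0,"az":0,"grip":0}
    - {"x":0,"y":0,"z":0,"ax":0,"ay":0,"az":0,"grip":0}
    - {"x":0,"y":0,"z":0,"ax":0,"ay":0,"az":0,"grip":0}
    - {"x":0,"y":0,"z":0,"ax":0,"ay":0,"az":0,"grip":0}

```text
clock: 28.48
ee_pos: [0.5258, 0.2865, 0.0148]
eef_rot: [-1.238, 1.19, 1.238]
ft_force: [0.4, 1.0, 0.3]
grip_width: 0.0334
```

Run:
```python
from plan import *
go(.5538,-.1385,.25,np.pi/2+.0388)
p=bot.read_camera("scene"); cv2.imwrite("pics/g3.png",cv2.resize(p["color"][100:240,330:470],None,fx=4,fy=4,interpolation=cv2.INTER_CUBIC))
```

```text
t 28.48 pos [0.5258 0.2865 0.0148] jawang 92.23 q [ 0.301  0.519  1.67   0.     0.953 -1.309] grip 0.0334 F [0.4 1.  0.3]
shift mm (tool xyz) [-235.3  -11.4 -425.8]  turn deg [0.   0.01 0.  ]  alt [-1.8e+02 -0.0e+00  1.0e-02]
```

View pics/g3.png

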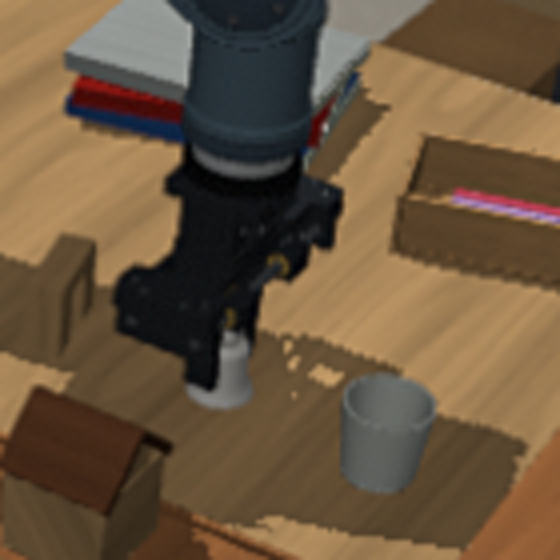

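Call:
play_rows:
  targets:
    - {"x":-0.02,"y":0,"z":0,"ax":0,"ay":0,"az":0,"grip":0}
    - {"x":-0.04,"y":0,"z":0,"ax":0,"ay":0,"az":0,"grip":0}
    - {"x":-0.05,"y":0,"z":0,"ax":0,"ay":0,"az":0,"grip":0}
    - {"x":-0.05,"y":0,"z":0,"ax":0,"ay":0,"az":0,"grip":0}
    - {"x":-0.04,"y":0,"z":-0.02,"ax":0,"ay":0,"az":0,"grip":0}

```text
clock: 29.15
ee_pos: [0.5268, 0.2672, 0.2185]
eef_rot: [-1.24, 1.187, 1.237]
ft_force: [-0.6, -0.1, -1.3]
grip_width: 0.0335
```

Call:
play_rows:
  targets:
    - {"x":0,"y":-0.002,"z":-0.045,"ax":0,"ay":0,"az":0,"grip":0}
    - {"x":0,"y":-0.002,"z":-0.05,"ax":0,"ay":0,"az":0,"grip":0}
    - {"x":0,"y":-0.002,"z":-0.05,"ax":0,"ay":0,"az":0,"grip":0}
    - {"x":0,"y":-0.002,"z":-0.05,"ax":0,"ay":0,"az":0,"grip":0}
    - {"x":0,"y":-0.002,"z":-0.05,"ax":0,"ay":0,"az":0,"grip":0}

```text
clock: 29.78
ee_pos: [0.546, 0.0205, 0.2161]
eef_rot: [-1.239, 1.19, 1.237]
ft_force: [-0.7, 0.2, -0.9]
grip_width: 0.0332
```

Call:
play_rows:
  targets:
    - {"x":0,"y":0,"z":-0.05,"ax":0,"ay":0,"az":0,"grip":0}
    - {"x":0,"y":0,"z":-0.05,"ax":0,"ay":0,"az":0,"grip":0}
    - {"x":0,"y":0,"z":-0.04,"ax":0,"ay":0,"az":0,"grip":0}
    - {"x":0,"y":0,"z":-0.021,"ax":0,"ay":0,"az":0,"grip":0}
    - {"x":0,"y":0,"z":0,"ax":0,"ay":0,"az":0,"grip":0}

```text
clock: 30.4
ee_pos: [0.5523, -0.1395, 0.2152]
eef_rot: [-1.237, 1.191, 1.236]
ft_force: [-0.5, 0.2, -1.1]
grip_width: 0.0331
```

Call:
play_rows:
  targets:
    - {"x":0,"y":0,"z":0,"ax":0,"ay":0,"az":0,"grip":0}
    - {"x":0,"y":0,"z":0,"ax":0,"ay":0,"az":0,"grip":0}
    - {"x":0,"y":0,"z":0,"ax":0,"ay":0,"az":0,"grip":0}
    - {"x":0,"y":0,"z":0,"ax":0,"ay":0,"az":0,"grip":0}
    - {"x":0,"y":0,"z":0,"ax":0,"ay":0,"az":0,"grip":0}

```text
clock: 31.02
ee_pos: [0.5524, -0.1386, 0.2147]
eef_rot: [-1.238, 1.19, 1.238]
ft_force: [-0.4, -0.3, -1.4]
grip_width: 0.0334
```

Run:
```python
from plan import *
go(.5530,-.1385,.118,np.pi/2+.0388)
p=bot.read_camera("scene"); cv2.imwrite("pics/h1.png",cv2.resize(p["color"][140:340,180:420],None,fx=3,fy=3,interpolation=cv2.INTER_CUBIC))
```

```text
t 31.02 pos [ 0.5524 -0.1386  0.2147] jawang 92.25 q [-0.454  0.191  1.645 -0.     1.305 -2.064] grip 0.0334 F [-0.4 -0.3 -1.4]
shift mm (tool xyz) [96.7 -0.6  0.1]  turn deg [ 0.03  0.   -0.  ]  alt [-1.7997e+02  1.0000e-02  0.0000e+00]
```

View pics/h1.png

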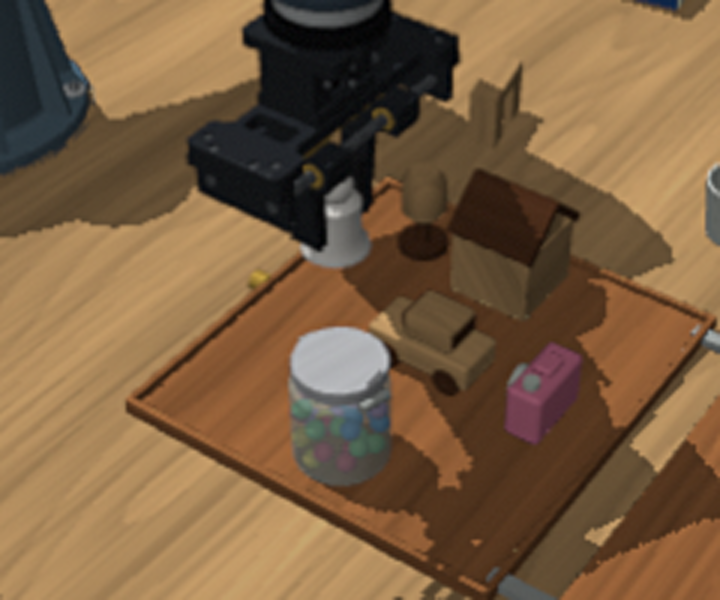

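The bell is upright above the jar's lid, and everything else looks right. I'll lower it slowly.

Call:
play_rows:
  targets:
    - {"x":0.04,"y":0,"z":0,"ax":0,"ay":0,"az":0,"grip":0}
    - {"x":0.035,"y":0,"z":0,"ax":0,"ay":0,"az":0,"grip":0}
    - {"x":0.017,"y":0,"z":0,"ax":0,"ay":0,"az":0,"grip":0}
    - {"x":0.006,"y":0,"z":0,"ax":0,"ay":0,"az":0,"grip":0}
    - {"x":0,"y":0,"z":0,"ax":0,"ay":0,"az":0,"grip":0}

```text
clock: 31.7
ee_pos: [0.5529, -0.1391, 0.1174]
eef_rot: [-1.238, 1.19, 1.237]
ft_force: [0.9, 1.9, -0.8]
grip_width: 0.0332
```

Call:
play_rows:
  targets:
    - {"x":0.001,"y":0,"z":0,"ax":0,"ay":0,"az":0,"grip":0}
    - {"x":0,"y":0,"z":0,"ax":0,"ay":0,"az":0,"grip":0}
    - {"x":0.001,"y":0,"z":0,"ax":0,"ay":0,"az":0,"grip":0}
    - {"x":0,"y":0,"z":0,"ax":0,"ay":0,"az":0,"grip":0}
    - {"x":0,"y":0,"z":0,"ax":0,"ay":0,"az":0,"grip":0}

```text
clock: 32.33
ee_pos: [0.5524, -0.1388, 0.1148]
eef_rot: [-1.238, 1.191, 1.238]
ft_force: [1.0, -0.2, -0.7]
grip_width: 0.0334
```

Run:
```python
from plan import *
go(.5530,-.1385,.1128,np.pi/2+.0388)
p=bot.read_camera("scene"); cv2.imwrite("pics/h2.png",cv2.resize(p["color"][190:320,210:350],None,fx=4.5,fy=4.5,interpolation=cv2.INTER_CUBIC))
```

```text
t 32.33 pos [ 0.5524 -0.1388  0.1148] jawang 92.23 q [-0.455  0.31   1.719  0.     1.112 -2.064] grip 0.0334 F [ 1.  -0.2 -0.7]
shift mm (tool xyz) [ 2.  -0.6  0.3]  turn deg [0. 0. 0.]  alt [-180.   -0.    0.]
```

View pics/h2.png

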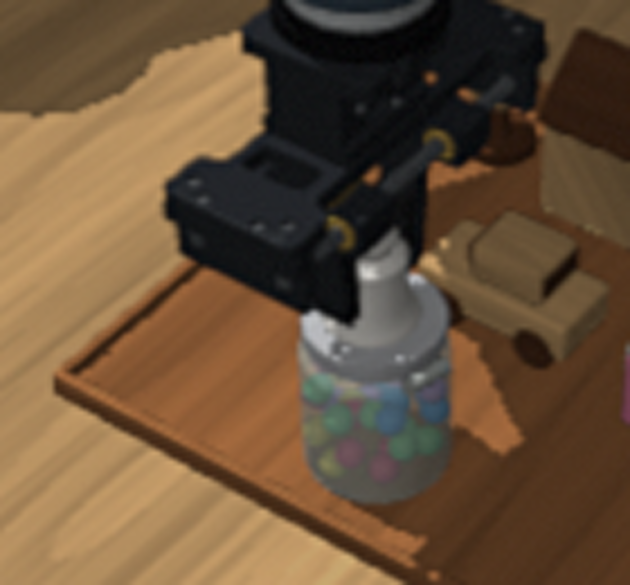

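Call:
play_rows:
  targets:
    - {"x":0.001,"y":0,"z":0,"ax":0,"ay":0,"az":0,"grip":0}
    - {"x":0,"y":0,"z":0,"ax":0,"ay":0,"az":0,"grip":0}
    - {"x":0.001,"y":0,"z":0,"ax":0,"ay":0,"az":0,"grip":0}
    - {"x":0,"y":0,"z":0,"ax":0,"ay":0,"az":0,"grip":0}
    - {"x":0,"y":0,"z":0,"ax":0,"ay":0,"az":0,"grip":0}

```text
clock: 33.0
ee_pos: [0.5524, -0.1389, 0.1127]
eef_rot: [-1.238, 1.19, 1.238]
ft_force: [0.6, 0.2, -0.2]
grip_width: 0.0337
```

Call:
play_rows:
  targets:
    - {"x":0.0007,"y":0,"z":0,"ax":0,"ay":0,"az":0,"grip":0}
    - {"x":0,"y":0,"z":0,"ax":0,"ay":0,"az":0,"grip":0}
    - {"x":0,"y":0,"z":0,"ax":0,"ay":0,"az":0,"grip":0}
    - {"x":0,"y":0,"z":0,"ax":0,"ay":0,"az":0,"grip":0}
    - {"x":0,"y":0,"z":0,"ax":0,"ay":0,"az":0,"grip":0}

```text
clock: 33.62
ee_pos: [0.5525, -0.1389, 0.1127]
eef_rot: [-1.238, 1.19, 1.237]
ft_force: [-2.8, 0.1, 4.5]
grip_width: 0.0334
```

Call:
play_rows:
  targets:
    - {"x":-0.0003,"y":0,"z":0,"ax":0,"ay":0,"az":0,"grip":0.4}
    - {"x":0,"y":0,"z":0,"ax":0,"ay":0,"az":0,"grip":0.5}
    - {"x":0,"y":0,"z":0,"ax":0,"ay":0,"az":0,"grip":0.7}
    - {"x":0,"y":0,"z":0,"ax":0,"ay":0,"az":0,"grip":0.7}
    - {"x":0,"y":0,"z":0,"ax":0,"ay":0,"az":0,"grip":0.7}

```text
clock: 34.25
ee_pos: [0.5523, -0.1388, 0.1122]
eef_rot: [-1.238, 1.191, 1.238]
ft_force: [0.2, -0.1, -0.4]
grip_width: 0.0619
```

Call:
play_rows:
  targets:
    - {"x":-0.01,"y":0,"z":0,"ax":0,"ay":0,"az":0,"grip":0.7}
    - {"x":-0.03,"y":0,"z":0,"ax":0,"ay":0,"az":0,"grip":0.7}
    - {"x":-0.04,"y":0,"z":0,"ax":0,"ay":0,"az":0,"grip":0.7}
    - {"x":-0.04,"y":0,"z":0,"ax":0,"ay":0,"az":0,"grip":0.7}
    - {"x":0,"y":0.02,"z":0,"ax":0,"ay":0,"az":0,"grip":0.7}

```text
clock: 34.88
ee_pos: [0.5349, -0.1407, 0.2374]
eef_rot: [-1.245, 1.188, 1.231]
ft_force: [-0.4, 0.7, -0.2]
grip_width: 0.0619
```

Call:
play_rows:
  targets:
    - {"x":-0.01,"y":0.05,"z":-0.02,"ax":0,"ay":0,"az":0,"grip":0.7}
    - {"x":0,"y":0.05,"z":-0.03,"ax":0,"ay":0,"az":0,"grip":0.7}
    - {"x":0,"y":0.04,"z":-0.05,"ax":0,"ay":0,"az":0,"grip":0.7}
    - {"x":0,"y":0,"z":-0.05,"ax":0,"ay":0,"az":0,"grip":0.7}
    - {"x":0,"y":0,"z":-0.05,"ax":0,"ay":0,"az":0,"grip":0.7}

```text
clock: 35.5
ee_pos: [0.4008, -0.3455, 0.2437]
eef_rot: [-1.239, 1.191, 1.235]
ft_force: [0.4, 0.1, 0.5]
grip_width: 0.0616
```

Run:
```python
from plan import *
go(.5530,-.1385,.1128,np.pi/2+.0388)
p=bot.read_camera("scene"); cv2.imwrite("pics/i1.png",cv2.resize(p["color"][160:340,200:440],None,fx=3.3,fy=3.3,interpolation=cv2.INTER_CUBIC))
p=bot.read_camera("top"); cv2.imwrite("pics/i2.png",cv2.resize(p["color"][150:320,250:440],None,fx=3.5,fy=3.5,interpolation=cv2.INTER_CUBIC)); cv2.imwrite("pics/i3.png",p["color"])
```

```text
t 35.5 pos [ 0.4008 -0.3455  0.2437] jawang 92.18 q [-0.936  0.072  1.718  0.     1.35  -2.545] grip 0.0616 F [0.4 0.1 0.5]
shift mm (tool xyz) [ 130.8 -159.8  201.3]  turn deg [-0.04 -0.1   0.08]  alt [1.7996e+02 1.2000e-01 1.6000e-01]
```

View pics/i1.png

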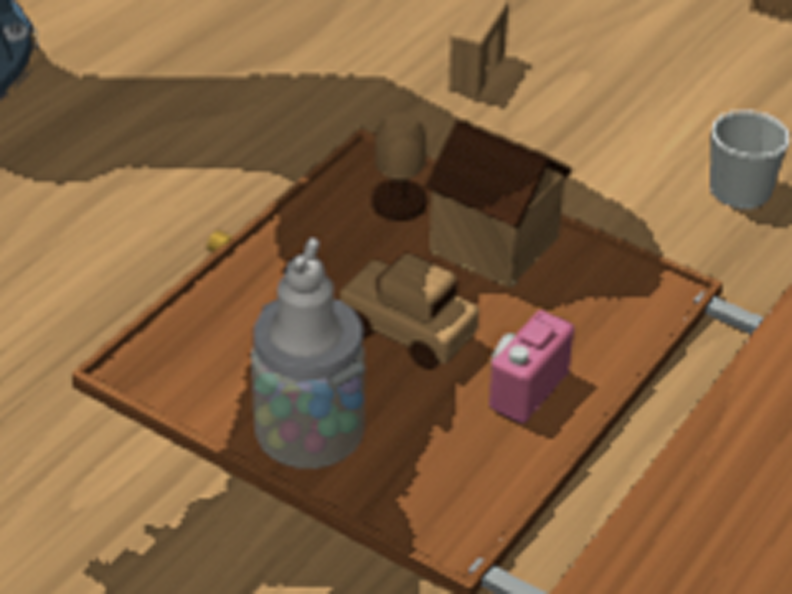

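View pics/i2.png

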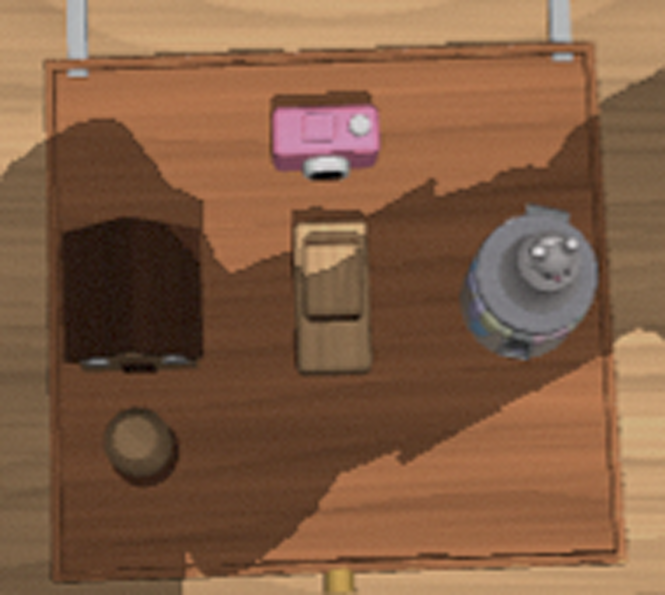

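View pics/i3.png

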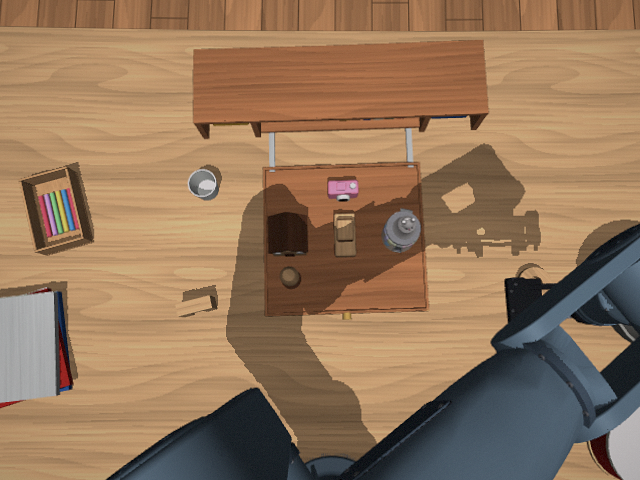

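Run:
```python
from plan import *
from est import fit
p=bot.read_camera("top")
T=lambda l:[(a/3.5+250,b/3.5+150) for a,b in l]
a=t[2]
def loc(v): d=np.array(v[:2])-t[:2]; return (np.array([[np.cos(a),np.sin(a)],[-np.sin(a),np.cos(a)]])@d*1000).round(1)
k,e=fit(p,[(.015,.032,.054),(.015,-.032,.054),(-.015,-.032,.054),(-.015,.032,.054)],T([(273,108),(378,105),(378,162),(276,170)]),[.64,-.02,0]); print("camera",loc(k),k[2]-a,e.tolist())
c,e=fit(p,[(.045,.022,.042),(.045,-.022,.042),(-.045,-.022,.042),(-.045,.022,.042)],T([(293,220),(367,222),(371,373),(297,373)]),[.55,-.02,0]); print("car",loc(c),c[2]-a)
print("tree",loc(onplane(p,T([(135,438)]),.088)[0]))
print("bell head",loc(onplane(p,T([(550,262)]),.146)[0]),"lid",loc(onplane(p,T([(535,275)]),.098)[0]))
print("house",loc(onplane(p,T([(128,288)]),.108)[0]))
s=bot.read_camera("scene")
# scene: bell vs jar px -> i1 scale3.3 off (200,160)
S=lambda l:[(x/3.3+200,y/3.3+160) for x,y in l]
print("scene lid",loc(onplane(s,S([(308,340)]),.098)[0]),"bell head",loc(onplane(s,S([(305,275)]),.146)[0]))
print("bell rim mid (262/339 ~ z.1)",loc(onplane(s,S([(304,333)]),.1)[0]))
cv2.imwrite("pics/j.png",cv2.resize(s["color"][225:305,260:330],None,fx=7,fy=7,interpolation=cv2.INTER_CUBIC))
print(bot.state()["clock"])
```

```text
camera [95.  -0.6] 0.010099696721927905 [[-0.5, 1.6], [0.3, 1.2], [1.0, -1.0], [-0.7, -2.1]]
car [ 0.4 -0.8] -0.01601961803177021
tree [-84.8 114. ]
bell head [  -3.2 -115.3] lid [  -1.  -113.5]
house [ -3.  114.8]
scene lid [   8.  -123.7] bell head [   3.5 -119.2]
bell rim mid (262/339 ~ z.1) [   3.6 -121.7]
35.7
```

View pics/j.png

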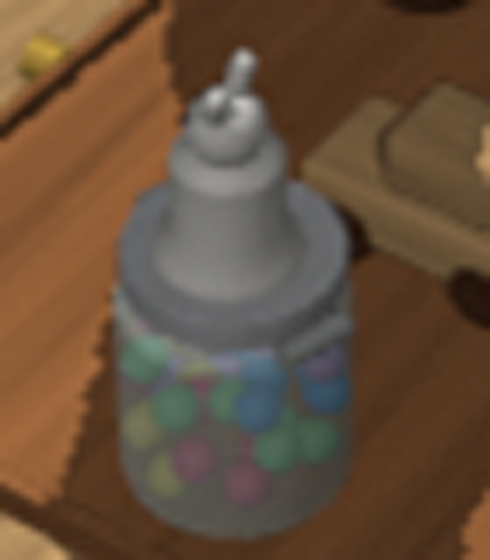

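In this view the lid is centred near (235,254) and the bell rim near (228,250), an offset of about 3 mm, and the bell is upright. All measurements are within tolerance, so I'll hand in.

Run:
```python
from h import *
print(bot.hand_in())
```

```text
the job is handed in; nothing more can be done
None
```

All four toys are placed and the job was handed in at about 36 s on the robot's clock, well inside the 115 s limit. The hand-in reports no verdict, so this rests on my own last camera checks, all inside the tolerances:

| Item | Measured (tray frame, x to shelf) | Required |
|---|---|---|
| Car | about 1 mm from midway between jar and house, turned 0.02 rad | within 15 mm per axis, below 0.25 rad |
| Camera | about 95 mm behind the car, 1 mm off the centre line, turned 0.01 rad | 79–114 mm, within 22 mm, below 0.25 rad |
| Tree | about 85 mm in front of the house's stated position (82 mm from its measured ridge), about 1 mm off its axis | 71–101 mm, within 15 mm |
| Bell | upright on the lid, about 3 mm from its centre | within 12 mm |

- **Bystanders:** The jar and house measured within about 3 mm of their stated places on the tray. The arch and beaker looked unmoved. In the last top view the arm partly hid the ring, so I did not re-measure it, but the gripper never came near it.
- **Disagreement:** The scene camera put the jar's lid 8–10 mm away from where the top camera did. That came from a rough pixel reading of the lid. The bell-to-lid offset was small in both views: about 3 mm in the top view, and 3–6 mm in the scene view depending on the reading.
- **Forces:** The highest wrist force reported at the end of a move was about 18–20 N, when the tree touched down. The arm was clear of everything at hand-in.

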